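Load the sensor ageing rail and set its bell timer

TASK

Load both grey sensor modules into the sloping ageing rail, base down and noses downhill, and push them home: the first right down against the end stop inside the tube, the second nose to tail against it. Then set the console's bell timer for a 40-minute soak: wind it clockwise past the 60-minute top mark, then turn it back to 40 minutes. Leave everything else on the bench where it stands.

Things in the scene. Friction and masses are not known exactly. Their poses are not given: they have to be found in the camera images.
- rail_stop (a point): ageing rail, a fixed aluminium channel sloping down at 0.32 rad: point on its floor, mid-width, at the end stop at the low end, 34 mm above the bench. x points down the slope along the floor (the channel lies on the -x side), y across, z square off the floor. First module's nose on the stop: its middle at x = -48 mm; the next, nose on the first one's flat tail: -132 mm.
- rail_mouth (a point): mouth of the rail's tube, on the floor, 105 mm uphill of the stop; same axes. From here to the stop the channel is a tube: 47 mm wide and 42 mm high inside, 3 mm walls, top outside at 45 mm, closed above but for a 20 mm slot along the middle.
- rail_top (a point): upper end of the rail, on the floor, 275 mm uphill of the stop; same axes. From here down to the mouth (170 mm) it is an open trough, no end wall, its sides 5 mm upright (47 mm apart) then flaring out to 57 mm apart at the top, 12 mm off the floor. Modules do not slide by themselves on the slope (friction about 0.6): they must be pushed, and stay where left.
- timer_axis (a point): bell timer: point on its axis, 22 mm above the panel; does not turn. z along the axis, out of the panel; x up the panel to the 30-minute mark (twelve o'clock). Black knob: skirt of 66 mm diameter, 7 mm high, with a straight grip bar across it, 54 mm long, 14 mm wide, its top 34.5 mm above the panel; a white line marks the pointing half of the bar.
- timer_panel (a point): where the timer's axis meets the panel of the fixed white console (180 mm wide, 170 deep, 50 high in front, 100 at the back); same axes as timer_axis. The panel rises away from the robot at 0.28 rad. Black ticks every 5 minutes (25 degrees), thicker ones every 15: 0 at seven o'clock, 60 (the top mark) at five o'clock.
- timer (a joint): knob angle, rad: 0 = pointer on 0 minutes, grows clockwise seen from above the panel, 0.0873 rad (5 degrees) a minute; 60 minutes = 5.236, 40 = 3.491, end stop at 64 (5.585). At value v the pointer stands at angle 2.618 - v about timer_axis z from timer_axis x. Friction about 0.06 N m; stays where it is left (runs down too slowly to notice).
- sensor_a_mid (a point): grey plastic sensor module (sensor_b is identical), standing on its base: housing 72 mm long (x), 40 wide (y), 38 high, flat -x end with a black socket; a round steel nose, 28 mm diameter, sticks out 12 mm from the middle of the +x end. 110 to 230 g. This point: middle of the housing, 19 mm above its base; x to the nose, z up.
- sensor_a_nose (a point): tip of that module's nose, 48 mm along x from the middle of its housing, at the same height; same axes.
- sensor_b_mid (a point): grey plastic sensor module (sensor_a is identical), standing on its base: housing 72 mm long (x), 40 wide (y), 38 high, flat -x end with a black socket; a round steel nose, 28 mm diameter, sticks out 12 mm from the middle of the +x end. 110 to 230 g. This point: middle of the housing, 19 mm above its base; x to the nose, z up.
- sensor_b_nose (a point): tip of that module's nose, 48 mm along x from the middle of its housing, at the same height; same axes.
- cell: glass electrochemical cell, 72 mm wide over its white lid, 87 mm high, with three electrodes standing to 155 mm; origin under its centre. Loose: leave alone.
- bottle: amber bottle, 64 mm diameter, 150 mm high; origin under its centre. Loose: leave alone.
- beaker: glass beaker, 64 mm diameter, 85 mm high; origin under its centre. Loose: leave alone.
- salt_jar: small white jar with black lid, 56 mm diameter, 75 mm high; origin under its centre. Loose: leave alone.
- driver: screwdriver lying on the bench, 190 mm long along its x, about 30 mm high. Loose: leave alone.
- meter: black hand-held multimeter lying flat, 150 x 78 x 45 mm; origin under its centre. Loose: leave alone.
- mouse: black computer mouse, 105 x 58 x 32 mm; origin under its centre. Loose: leave alone.

How it is judged:
By the outcome, as a careful person would: the job done as asked, in the order asked, and still so for the second after the job is handed in, with the robot touching nothing.
It also fails if it takes over 72 s, if anything falls off the work surface, if the arm or the gripper's body presses on something with over 40 N, if the wrist force passes 120 N, or if a joint passes its speed limit or range.

ROBOT

A 6-joint arm with a two-finger parallel gripper is mounted at the origin on the work surface. World frame = base frame: x ahead of the robot, y to its left, z up, the work surface at z = 0. Lengths are in m, angles in rad, forces in N, time in s.
With the tool pointing down it reaches from about 0.275 to 0.85 m from the base axis. Payload 19 kg.
Tool frame: the origin (TCP) lies midway between the tips of the shut fingers; the grasp point (between the pads) lies 19 mm behind it (env.grip_depth is the z of the grasp point in the tool frame, in m); z points along the fingers, y is the line along which they close (so a half turn about z gives the same grasp; the last joint's range is limited). The gripper opens to 85 mm and grips with 20 to 120 N. Pads are 22 mm wide; open, the fingers measure 114 mm over their backs; the gripper's body (76 mm by 85 mm) begins 54 mm behind the grasp point. The pads swing forward as they close: fully open they stand 13 mm farther back than shut.
Start: joints at [1.062, 0.15, 1.437, -0, 1.554, -0.134], TCP at [0.21, 0.535, 0.197] pointing down, gripper open.
Joint ranges: [-2.8, 2.8], [-0.68, 2.1], [0.12, 2.68], [-1.39, 4.53], [0.16, 2.79], [-2.81, 2.81]. Speed limits (rad/s): [1.89, 1.89, 2.22, 3.01, 3.01, 3.01].

INTERFACE

Orientations are given as a rotation vector (axis times angle).
In Python, from workcell import env, optics gives the robot as it stands.
- The arm moves only by the shell command python3 -m inch 'ROWS' [FORCE]. ROWS is JSON, a list of rows, each a list of 3 entries, a list of its own where there are three numbers: the shift along the tool's x, y, z in mm, then the turn, a rotation vector about the tool's x, y, z in degrees, then the finger opening in mm, from 0 to 85.4. A call has 1 to 20 rows; each row shifts and turns the commanded pose from where the row before left it, along the tool's axes as they then stand; what a row does not reach is not made up. A row lasts 1/10 s, in which the tool goes at most 50 mm and 8.59 degrees, less where a joint would pass 70% of its speed; a pose out of reach is approached as far as the arm can. A call is refused whole if a number of a shift passes 50 or a number of a turn 8.59, either way. A call with a gripper value outside its range is refused whole. The fingers move at their own pace and stop on an object; FORCE is the grip in N (left out, the last holds). Time passes only in rows, so rows that do not move let the fingers close. It gives the time, the measured TCP pose, the force, the opening and the grip force at its end, in the units of the state.
- env.read_state(): the state, without advancing time (a new reading comes with each control period).
- optics.snapshot(name): name is "scene" or "top" or "wrist"; returns the picture (384x512x3 uint8, red, green, blue); there is no depth.
- optics.camera_model(name): a dict with "fx", "fy", "cx", "cy" (pixels), "D" ([k1, k2, p1, p2, k3] as OpenCV has them; the pictures are not rectified), "extrinsics" (4x4, takes a point from camera to world coordinates). Camera axes: x right, y up, looking along -z (the intrinsics and any distortion apply to the point x, -y, -z); pixel columns grow to the right and rows downward; lengths in m; the calibration is good to about 2 mm. A picture is of the moment at which its call begins: read the wrist's pose just before it. camera_model takes no time and is no camera call; for the wrist camera it gives the pose at the moment of the call.
- env.finish_job(): hands the job in; it is judged then, once.
The state is a dict: "clock": time; "qpos": joint angles; "qd": joint speeds; "joint_torque": joint torques, N m; "position": TCP position; "orientation": TCP orientation; "force": force on the tool from outside, world axes, zero at the start; "wrist_torque": the same for the moment, N m; "width": finger opening in m; "grasp_force": force on a finger pad.
Only numpy, scipy, OpenCV 4.12 (cv2) and the standard library are available. Lean on these libraries where they do the work, as an engineer would, in place of code of your own. Each camera call takes 0.05 s, during which the arm holds its last target. There are 200 camera calls.

## Working session

There is one attempt and no reset: what is moved stays moved. The work goes in short steps, Python scripts to look and compute and a shell command to move; the robot and the scene stay as the last step left them, time stands still between calls to the robot, and variables do not carry over. Pictures are saved under pics/ and viewed, at most 10 in all, crops included, and the job is handed in when it is done.

```bash
ls; mkdir -p pics; python3 - <<'E'
from workcell import env, optics
import cv2, numpy as np
s=env.read_state(); print({k:np.round(v,3).tolist() for k,v in s.items()}, env.grip_depth)
ims=[]
for n in ("scene","top","wrist"):
    im=optics.snapshot(n); cv2.imwrite(f"pics/{n}0.png",im[...,::-1])
    m=optics.camera_model(n); print(n,m["fx"],m["fy"],m["cx"],m["cy"],np.round(m["D"],4),np.round(m["extrinsics"],3).tolist())
    if n!="wrist": cv2.imwrite(f"pics/{n}0b.png",cv2.resize(im[...,::-1],(800,600),interpolation=cv2.INTER_CUBIC))
E
```

```text
pics
{'clock': 0.0, 'qpos': [1.062, 0.151, 1.438, 0.0, 1.554, -0.134], 'qd': [-0.0, -0.001, 0.0, -0.001, -0.0, 0.0], 'joint_torque': [-0.0, -71.303, -57.088, -0.0, 0.009, -0.0], 'position': [0.21, 0.535, 0.196], 'orientation': [-0.585, -3.086, 0.002], 'force': [-0.103, -0.15, 0.119], 'wrist_torque': [-0.029, -0.013, -0.009], 'grasp_force': 0.0, 'width': 0.086} -0.0187
scene 481.1369746841437 481.1369746841437 253.96950423414737 193.7657074467137 [-0.1695  0.      0.      0.      0.    ] [[0.704, -0.584, 0.403, 1.19], [0.71, 0.589, -0.386, -0.712], [-0.012, 0.558, 0.83, 1.429], [0.0, 0.0, 0.0, 1.0]]
top 397.05700375042113 397.05700375042113 249.35095073951084 199.73130750892423 [0.0142 0.     0.     0.     0.    ] [[-0.016, 0.998, -0.061, 0.469], [-1.0, -0.016, -0.002, -0.086], [-0.003, 0.061, 0.998, 1.198], [0.0, 0.0, 0.0, 1.0]]
wrist 300.5700365623448 300.5700365623448 256.30929570006936 190.7771945848281 [-0.0202  0.      0.      0.      0.    ] [[0.367, -0.892, -0.263, 0.144], [0.93, 0.352, 0.104, 0.562], [-0.0, -0.283, 0.959, 0.373], [0.0, 0.0, 0.0, 1.0]]
```

View pics/top0b.png

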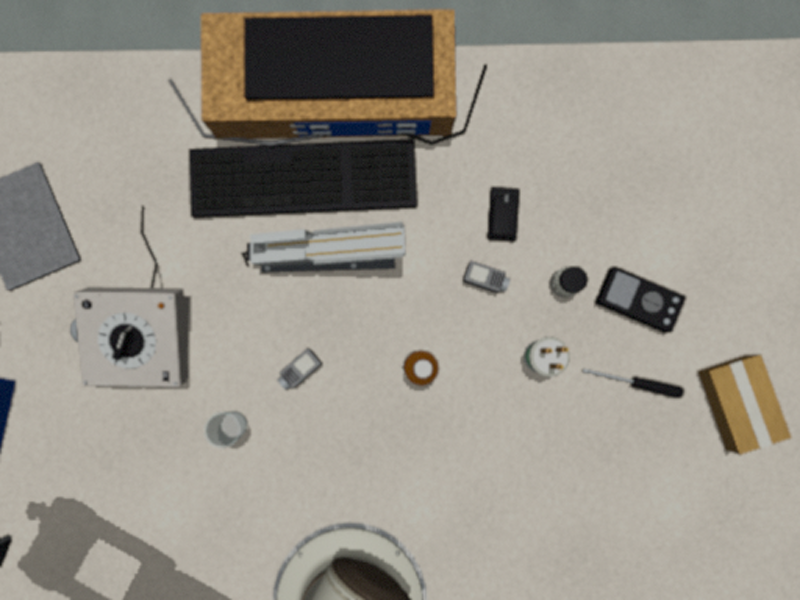

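View pics/scene0b.png

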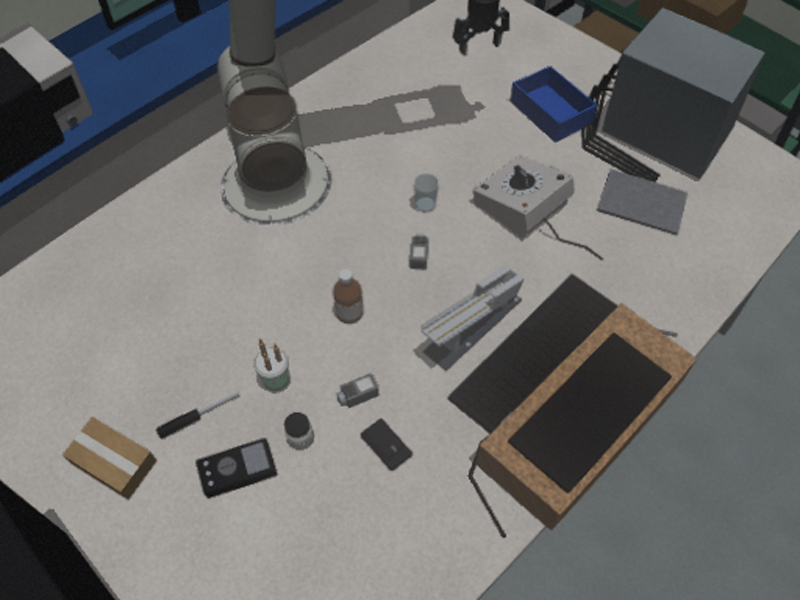

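```bash
cat > h.py <<'E'
from workcell import env, optics
import cv2, numpy as np
from scipy.spatial.transform import Rotation as R
def ray(m,uv):
    K=np.array([[m["fx"],0,m["cx"]],[0,m["fy"],m["cy"]],[0,0,1]])
    p=cv2.undistortPoints(np.array(uv,float).reshape(-1,1,2),K,np.array(m["D"]))[:,0]
    E=np.array(m["extrinsics"]); d=np.c_[p[:,0],-p[:,1],-np.ones(len(p))]@E[:3,:3].T
    return E[:3,3],d
def onz(m,uv,z):
    o,d=ray(m,uv); return o+d*((np.asarray(z)-o[2])/d[:,2])[:,None]
def onplane(m,uv,p,n):
    o,d=ray(m,uv); return o+d*((np.dot(p-o,n))/(d@n))[:,None]
def proj(m,P):
    E=np.array(m["extrinsics"]);q=(np.atleast_2d(P)-E[:3,3])@E[:3,:3]
    K=np.array([[m["fx"],0,m["cx"]],[0,m["fy"],m["cy"]],[0,0,1]])
    return cv2.projectPoints(q*[1,-1,-1],np.zeros(3),np.zeros(3),K,np.array(m["D"]))[0][:,0]
def two(m1,a,m2,b):
    o1,d1=ray(m1,a);o2,d2=ray(m2,b);out=[]
    for u,v in zip(d1,d2):
        A=np.c_[u,-v];t=np.linalg.lstsq(A,o2-o1,rcond=None)[0]
        p,q=o1+u*t[0],o2+v*t[1];out.append(np.r_[(p+q)/2,np.linalg.norm(p-q)])
    return np.array(out)
def tool():
    s=env.read_state(); return np.array(s["position"]),R.from_rotvec(s["orientation"]).as_matrix()
E
python3 - <<'E'
from h import *
m=optics.camera_model("top")
p=lambda u,z:np.round(onz(m,np.array(u)*0.64,z),3).tolist()
for n,u,z in [("timer",(127,342),.1),("modA",(300,369),.038),("modB",(486,277),.038),("railtop",(405,243),.13),("railbot",(248,248),.06),("cell",(550,357),.0),("bottle",(422,368),.15),("jar",(572,281),.075),("beaker",(231,429),.085),("mouse",(504,214),.03)]: print(n,p(u,z))
t=cv2.imread("pics/top0.png");w=cv2.imread("pics/wrist0.png")
c=lambda im,x,y,ww,h,k:cv2.resize(im[y:y+h,x:x+ww],(ww*k,h*k),interpolation=cv2.INTER_CUBIC)
A=np.zeros((600,800,3),np.uint8)
a=c(t,150,138,130,55,4);A[:220,:520]=a
a=c(t,170,215,45,40,6);A[:240,525:795]=a
a=c(t,285,158,50,40,5);A[245:445,545:795]=a
a=c(w,0,0,512,384,1);A[216:,:512]=np.where(np.arange(384)[:,None,None]>=0,a,a)
cv2.imwrite("pics/c0.png",A)
E
```

```text
timer [[0.491, 0.38, 0.1]]
modA [[0.436, 0.085, 0.038]]
modB [[0.603, -0.266, 0.038]]
railtop [[0.654, -0.113, 0.13]]
railbot [[0.661, 0.176, 0.06]]
cell [[0.45, -0.391, 0.0]]
bottle [[0.438, -0.137, 0.15]]
jar [[0.588, -0.416, 0.075]]
beaker [[0.333, 0.201, 0.085]]
mouse [[0.723, -0.305, 0.03]]
```

View pics/c0.png

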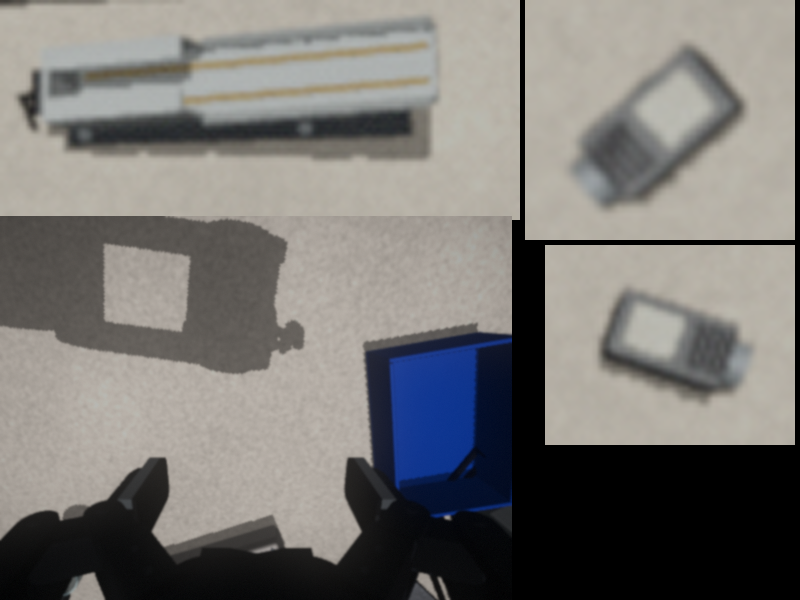

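```bash
python3 -m inch '[[[-20,-14,-15],[0,0,0],85],[[-30,-21,-12],[0,0,0],85],[[-30,-21,-12],[0,0,0],85],[[-31,-22,-12],[0,0,0],85],[[-31,-22,-12],[0,0,0],85],[[-31,-22,-12],[0,0,0],85],[[-31,-22,-12],[0,0,0],85],[[-31,-22,-12],[0,0,0],85],[[-31,-22,-12],[0,0,0],85],[[-31,-22,-9],[0,0,0],85],[[-31,-22,0],[0,0,0],85],[[-31,-22,0],[0,0,0],85],[[-31,-22,0],[0,0,0],85],[[-31,-22,0],[0,0,0],85]]'
python3 -m inch '[[[0,0,0],[0,0,7.6],85],[[0,0,0],[0,0,7.6],85],[[0,0,0],[0,0,7.6],85],[[0,0,0],[0,0,7.6],85],[[0,0,0],[0,0,7.6],85],[[0,0,0],[0,0,7.6],85],[[0,0,0],[0,0,7.6],85],[[0,0,0],[0,0,7.6],85],[[0,0,0],[0,0,7.6],85],[[0,0,0],[0,0,0],85],[[0,0,0],[0,0,0],85]]'
python3 - <<'E'
from h import *
print(tool())
import json
m=optics.camera_model("wrist");im=optics.snapshot("wrist")
cv2.imwrite("pics/w1.png",im[...,::-1]);json.dump({k:np.array(v).tolist() for k,v in m.items()},open("w1.json","w"))
cv2.imwrite("pics/w1b.png",cv2.resize(im[...,::-1],(800,600),interpolation=cv2.INTER_CUBIC))
print(env.read_state()["qpos"])
E
```

```text
clock: 1.55
position: [0.4938, 0.1021, 0.3168]
orientation: [-0.585, -3.086, 0.0]
force: [0.3, 0.1, -1.2]
width: 0.0849
grasp_force: 0.0
clock: 2.65
position: [0.4931, 0.1036, 0.3168]
orientation: [-2.214, -2.228, 0.0]
force: [-0.2, 0.6, -0.0]
width: 0.0851
grasp_force: 0.0
(array([0.49313414, 0.10363621, 0.31678901]), array([[-6.34233524e-03,  9.99979851e-01, -2.70033126e-04],
       [ 9.99979879e-01,  6.34230124e-03, -1.26594316e-04],
       [-1.24879134e-04, -2.70830596e-04, -9.99999956e-01]]))
[ 5.41893601e-02 -1.08409256e-02  1.37088024e+00 -1.03651050e-04
  1.78171566e+00  4.80353646e-02]
```

View pics/w1b.png

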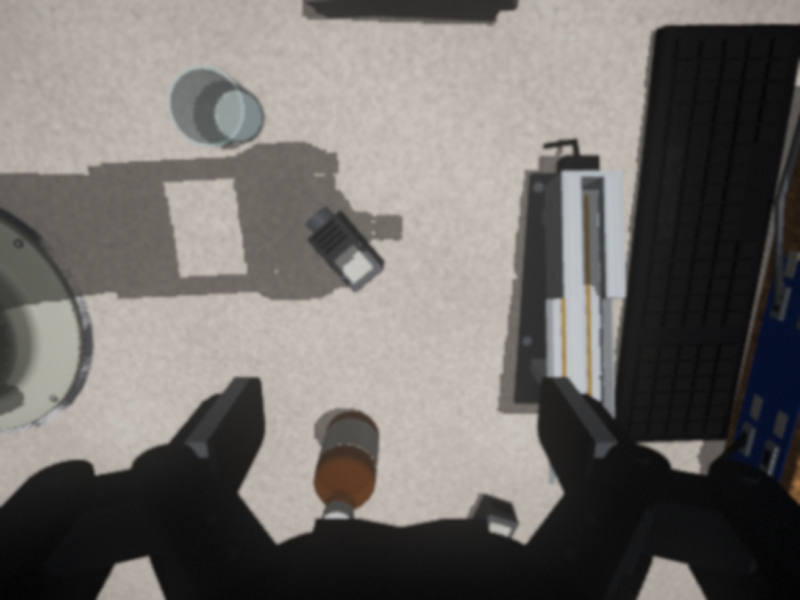

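```bash
python3 -m inch '[[[-20,15,0],[0,0,0],85],[[-30,23,0],[0,0,0],85],[[-30,23,0],[0,0,0],85],[[-30,23,0],[0,0,0],85],[[-30,23,0],[0,0,0],85],[[-25,20,0],[0,0,0],85],[[-15,10,0],[0,0,0],85],[[0,0,0],[0,0,0],85],[[0,0,0],[0,0,0],85]]'
python3 - <<'E'
from h import *
print(tool()[0])
import json
m=optics.camera_model("wrist");im=optics.snapshot("wrist")
cv2.imwrite("pics/w2.png",im[...,::-1]);json.dump({k:np.array(v).tolist() for k,v in m.items()},open("w2.json","w"))
w1=cv2.imread("pics/w1.png");A=np.zeros((600,800,3),np.uint8)
a=cv2.resize(im[...,::-1],(800,600),interpolation=cv2.INTER_CUBIC)
cv2.imwrite("pics/w2b.png",a)
E
```

```text
clock: 3.6
position: [0.6305, -0.076, 0.3165]
orientation: [-2.217, -2.225, 0.0]
force: [-1.6, -0.4, 0.3]
width: 0.0852
grasp_force: 0.0
[ 0.63046649 -0.07599786  0.31654309]
```

View pics/w2b.png

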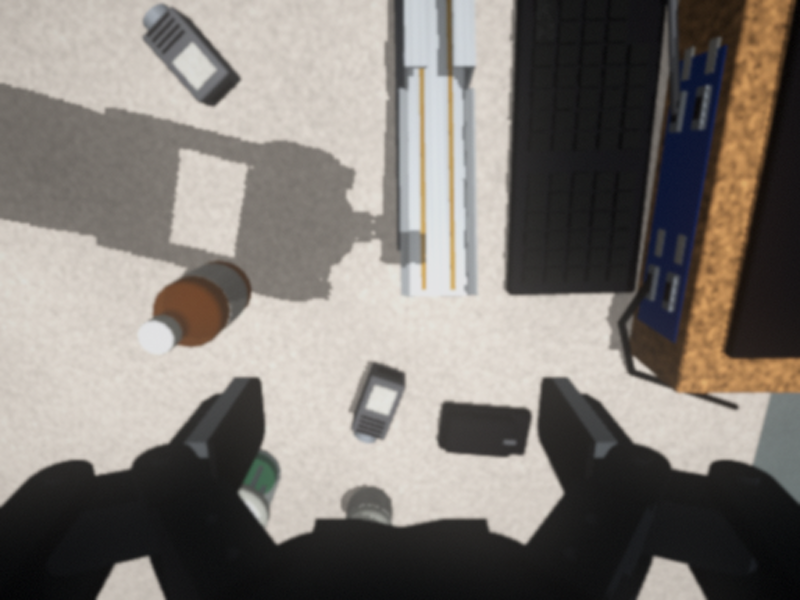

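```bash
python3 - <<'E'
import cv2,numpy as np
a=cv2.imread("pics/w2.png");b=cv2.imread("pics/w1.png")
A=np.zeros((600,800,3),np.uint8)
def put(im,x,y,w,h,k,X,Y): A[Y:Y+h*k,X:X+w*k]=cv2.resize(im[y:y+h,x:x+w],(w*k,h*k),interpolation=cv2.INTER_NEAREST)
put(a,245,15,70,50,5,0,0); put(a,245,160,70,40,5,0,255)   # mouth / top end
put(b,335,95,75,110,4,355,0)  # tube w1
put(a,85,0,75,70,3,0,380+0); put(a,217,225,50,60,4,600,350)
put(b,190,125,60,65,4,355,340) if 0 else None
put(b,190,125,65,65,2,240,460); A=A
cv2.imwrite("pics/c2.png",A)
E
```

```text
(no output)
```

View pics/c2.png

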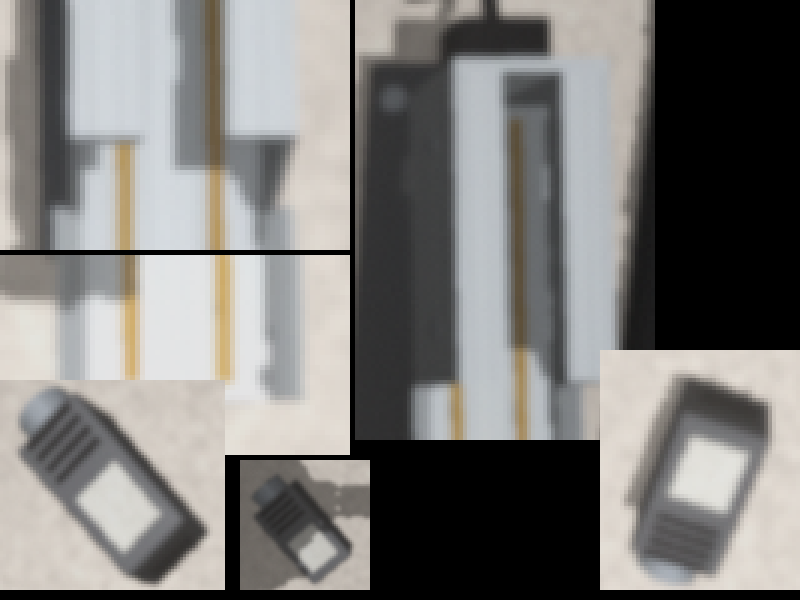

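```bash
python3 - <<'E'
from h import *
import json
w1=json.load(open("w1.json"));w2=json.load(open("w2.json"))
np.set_printoptions(precision=4,suppress=True)
print("mouth top",two(w1,[[379.6,190.5]],w2,[[281.5,42.6]]))
s,c=np.sin(.32),np.cos(.32)
for nm,m,u,z in [("mouth top w1",w1,(379.6,190.5),.067+.045*c),("mouth top w2",w2,(281.5,42.6),.067+.045*c),("stopend top w1",w1,(378.75,109.25),.034+.045*c),("slotend",w1,(379.4,113),.034+.045*c),
 ("rail end floor w2",w2,(280.3,189),.1205),("gold mouth w2",w2,(279.1,55),.0715),("gold w1",w1,(368.5,195),.0685),("A nose",w2,(101.7,13.7),.038),("A tail",w2,(136.3,55),.038),("B tail",w2,(246,243),.038),("B nose",w2,(236.5,278.75),.038)]:
  print(nm,onz(m,[u],z)[0])
# A label in both views, B
print(proj(w2,[[.63,-.076,.04]]))
E
```

```text
mouth top [[0.6592 0.0644 0.1075 0.0008]]
mouth top w1 [0.6579 0.0648 0.1097]
mouth top w2 [0.6594 0.0643 0.1097]
stopend top w1 [0.6573 0.1689 0.0767]
slotend [0.6588 0.1641 0.0767]
rail end floor w2 [ 0.6615 -0.1103  0.1205]
gold mouth w2 [0.6595 0.0562 0.0715]
gold w1 [0.66   0.0458 0.0685]
A nose [0.4195 0.1133 0.038 ]
A tail [0.4616 0.0609 0.038 ]
B tail [ 0.6137 -0.2278  0.038 ]
B nose [ 0.5967 -0.296   0.038 ]
[[256.0743 152.4513]]
```

```bash
python3 -m inch '[[[15,-18,0],[0,0,0],85],[[20,-24,0],[0,0,0],85],[[20,-24,0],[0,0,0],85],[[20,-24,0],[0,0,0],85],[[20,-24,0],[0,0,0],85],[[20,-24,0],[0,0,0],85],[[20,-24,0],[0,0,0],85],[[16,-18,0],[0,0,0],85],[[0,0,30],[0,0,-7.7],85],[[0,0,40],[0,0,-7.7],85],[[0,0,40],[0,0,-7.7],85],[[0,0,40],[0,0,-7.7],85],[[0,0,40],[0,0,-7.7],85],[[0,0,10],[0,0,0],85],[[0,0,0],[0,0,0],85],[[0,0,0],[0,0,0],85]]'
python3 - <<'E'
from h import *
p,r=tool();print(p,np.degrees(np.arctan2(r[1,0],r[0,0])))
t=np.array([.450,.0753,.012]);print("shift mm",r.T@(t-p)*1e3)
im=optics.snapshot("wrist");cv2.imwrite("pics/w3.png",im[...,::-1])
E
```

```text
clock: 5.25
position: [0.451, 0.0748, 0.119]
orientation: [1.364, 2.827, 0.002]
force: [-0.7, 0.7, 0.2]
width: 0.0849
grasp_force: 0.0
[0.45101435 0.07477765 0.11896902] 128.4756699612217
shift mm [  1.2082261   -0.67139398 106.96617754]
```

View pics/w3.png

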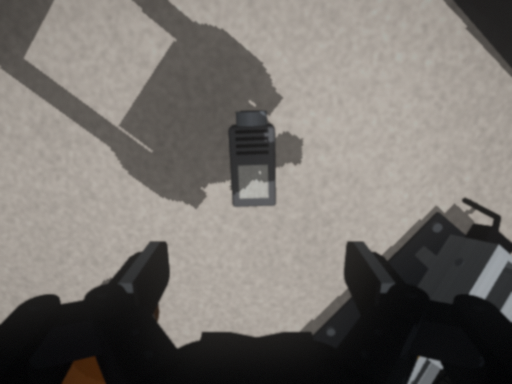

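```bash
python3 - <<'E'
from h import *
m=optics.camera_model("wrist");c=onz(m,[[252,126],[253,204]],.038);print(c.round(4),np.linalg.norm(c[0]-c[1]),c.mean(0)); p,r=tool();print(r.T@(c.mean(0)-p)*1e3)
E
python3 -m inch '[[[1,0,25],[0,0,0],85],[[0,0,30],[0,0,0],85],[[0,0,30],[0,0,0],85],[[0,0,16],[0,0,0],85],[[0,0,6],[0,0,0],85],[[0,0,0],[0,0,0],40],[[0,0,0],[0,0,0],30],[[0,0,0],[0,0,0],30],[[0,0,0],[0,0,0],30],[[0,0,0],[0,0,0],30],[[0,0,0],[0,0,0],30]]' 40
```

```text
[[0.4159 0.1148 0.038 ]
 [0.4595 0.0609 0.038 ]] 0.06930132026710617 [0.43771676 0.08785607 0.038     ]
[18.88180041 -2.54480383 81.06959468]
clock: 6.4
position: [0.4497, 0.0753, 0.0101]
orientation: [1.362, 2.831, 0.0]
force: [0.0, -0.9, -0.0]
width: 0.0295
grasp_force: 0.0
```

```bash
python3 - <<'E'
from h import *
s=env.read_state();print(s["width"],s["grasp_force"],s["force"],s["position"])
im=optics.snapshot("wrist");t=optics.snapshot("top")
A=np.zeros((384,800,3),np.uint8);A[:,:512]=im[...,::-1]
A[:360,520:790]=cv2.resize(t[205:265,165:210],(270,360))[...,::-1]
cv2.imwrite("pics/w4.png",A)
E
```

```text
0.029494727608182076 0.0 [ 0.04204722 -0.90219839 -0.02046296] [0.44971702 0.07528351 0.01012033]
```

View pics/w4.png

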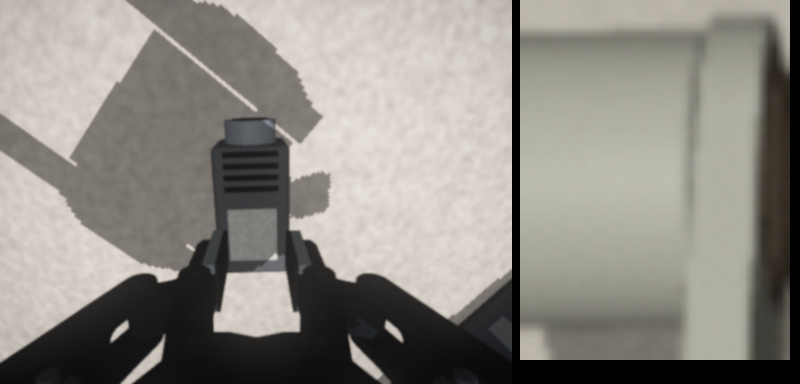

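```bash
python3 -m inch '[[[0,0,0],[0,0,0],0],[[0,0,0],[0,0,0],0],[[0,0,0],[0,0,0],0],[[0,0,0],[0,0,0],0]]' 40
python3 - <<'E'
from h import *
im=optics.snapshot("wrist");t=optics.snapshot("scene")
A=np.zeros((384,800,3),np.uint8);A[:,:512]=im[...,::-1]
A[:288,512:800]=cv2.resize(t[130:190,240:300],(288,288))[...,::-1]
cv2.imwrite("pics/w5.png",A)
E
```

```text
clock: 6.9
position: [0.4496, 0.0753, 0.0099]
orientation: [-1.362, -2.831, 0.0]
force: [0.1, 1.3, 0.8]
width: 0.0002
grasp_force: 0.0
```

View pics/w5.png

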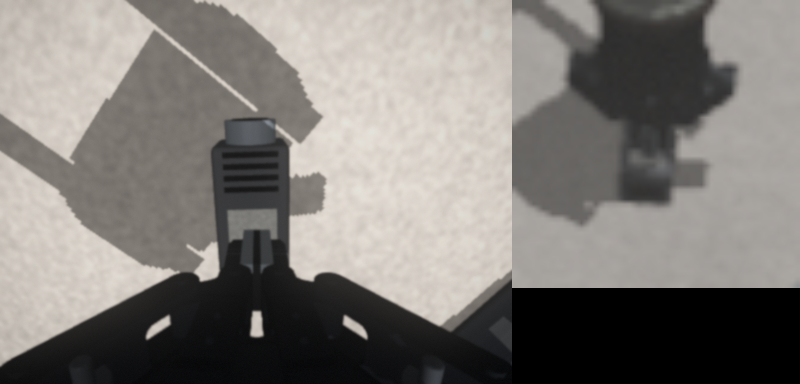

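```bash
python3 - <<'E'
from h import *
m=optics.camera_model("wrist");p,r=tool()
c=onz(m,[[250,147],[255,262],[250,122]],.038);print((c-p)@r*1e3, p, np.array(m["extrinsics"]).round(3).tolist())
c=onz(m,[[250,147],[255,262],[250,122]],.0);print((c-p)@r*1e3)
print("TCP px",proj(m,[p,p-.019*r[:,2]]), m["fx"])
t=optics.camera_model("top"); print(proj(t,[p]))
E
```

```text
[[ 5.14437182e+01 -2.36835078e+00 -2.81214852e+01]
 [-1.22511759e+01 -1.42264012e-02 -2.81191326e+01]
 [ 6.35214734e+01 -2.29168533e+00 -2.81219962e+01]] [0.4495973  0.07529511 0.00988036] [[0.782, -0.598, -0.177, 0.405], [0.624, 0.75, 0.221, 0.133], [0.0, -0.283, 0.959, 0.186], [0.0, 0.0, 0.0, 1.0]]
[[ 46.00543646  -3.15771733   9.87883883]
 [-33.9975346   -0.20085638   9.8817938 ]
 [ 61.1755112   -3.06142289   9.87819701]]
TCP px [[255.15920246 222.05615892]
 [255.04738106 234.7774036 ]] 300.5700365623448
[[196.48484612 231.2856979 ]]
```

```bash
python3 -m inch '[[[0,0,0],[0,0,0],85],[[0,0,0],[0,0,0],85],[[0,0,0],[0,0,0],85],[[0,0,0],[0,0,0],85],[[0,0,3],[0,0,0],85],[[0,0,3],[0,0,0],85],[[0,0,3],[0,0,0],85],[[0,0,0],[0,0,0],85]]'
python3 -m inch '[[[0,0,2],[0,0,0],85],[[0,0,2],[0,0,0],85],[[0,0,2],[0,0,0],85],[[0,0,0],[0,0,0],85]]'
```

```text
clock: 7.8
position: [0.4493, 0.0753, 0.0003]
orientation: [-1.361, -2.83, 0.001]
force: [0.6, 1.3, 0.4]
width: 0.0849
grasp_force: 0.0
clock: 8.2
position: [0.4495, 0.0753, -0.0054]
orientation: [-1.362, -2.831, 0.0]
force: [-0.1, 0.0, 0.5]
width: 0.0852
grasp_force: 0.0
```

```bash
python3 -m inch '[[[0,0,0],[0,0,0],60],[[0,0,0],[0,0,0],45],[[0,0,0],[0,0,0],30],[[0,0,0],[0,0,0],30],[[0,0,0],[0,0,0],30],[[0,0,0],[0,0,0],30]]' 30
```

```text
clock: 8.8
position: [0.4498, 0.0753, -0.0048]
orientation: [1.362, 2.831, 0.0]
force: [-1.4, -0.9, 4.3]
width: 0.0387
grasp_force: 29.6
```

```bash
python3 -m inch '[[[0,0,0],[0,0,0],60],[[0,0,0],[0,0,0],85],[[0,0,0],[0,0,0],85],[[0,0,3],[0,0,0],85],[[0,0,3],[0,0,0],85],[[0,0,3],[0,0,0],85],[[0,0,0],[0,0,0],85]]'
python3 -m inch '[[[0,0,2],[0,0,0],85],[[0,0,2],[0,0,0],85],[[0,0,2],[0,0,0],85],[[0,0,2],[0,0,0],85],[[0,0,0],[0,0,0],85]]'
python3 - <<'E'
from h import *
print(tool()[0])
A=np.zeros((384,800,3),np.uint8);A[:,:512]=optics.snapshot("wrist")[...,::-1]
t=optics.snapshot("scene");A[:288,512:800]=cv2.resize(t[130:190,240:300],(288,288),interpolation=2)[...,::-1]
cv2.imwrite("pics/w6.png",A)
E
```

```text
clock: 9.5
position: [0.4493, 0.0753, -0.0147]
orientation: [-1.361, -2.83, 0.001]
force: [0.5, 0.5, 0.4]
width: 0.0849
grasp_force: 0.0
clock: 10.0
position: [0.4495, 0.0753, -0.0224]
orientation: [-1.362, -2.831, 0.0]
force: [-0.5, -0.0, -0.7]
width: 0.0849
grasp_force: 0.0
[ 0.44946886  0.0752751  -0.0223607 ]
```

View pics/w6.png

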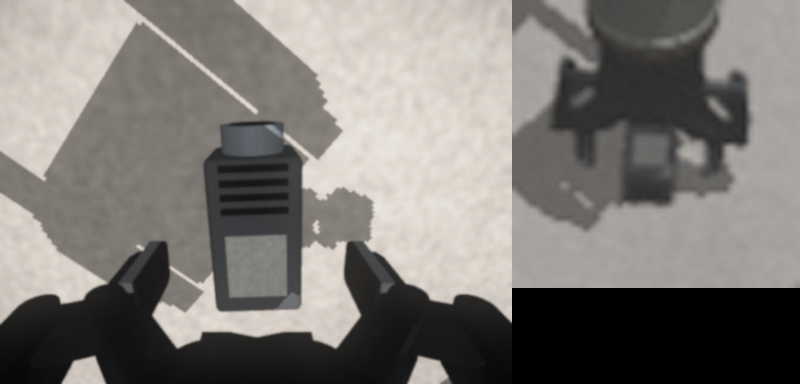

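```bash
python3 -m inch '[[[0,0,0],[0,0,0],60],[[0,0,0],[0,0,0],45],[[0,0,0],[0,0,0],30],[[0,0,0],[0,0,0],30],[[0,0,0],[0,0,0],30],[[0,0,0],[0,0,0],30]]' 40
python3 -m inch '[[[0,0,-10],[0,0,0],30],[[0,0,-30],[0,0,0],30],[[0,0,-40],[0,0,0],30],[[0,0,-40],[0,0,0],30],[[0,0,-40],[0,0,0],30],[[0,0,-40],[0,0,0],30],[[0,0,-30],[0,0,0],30],[[0,0,-20],[0,0,0],30],[[0,0,0],[0,0,0],30]]'
python3 - <<'E'
from h import *
p,r=tool();print(p,env.read_state()["wrist_torque"])
A=np.zeros((384,800,3),np.uint8);A[:,:512]=optics.snapshot("wrist")[...,::-1]
t=optics.snapshot("scene");A[:288,512:800]=cv2.resize(t[90:190,230:330],(288,288),interpolation=2)[...,::-1]
cv2.imwrite("pics/w7.png",A)
E
```

```text
clock: 10.7
position: [0.4498, 0.0753, -0.0218]
orientation: [1.362, 2.831, 0.0]
force: [-1.1, -1.1, 5.0]
width: 0.0394
grasp_force: 40.3
clock: 11.6
position: [0.4503, 0.0753, 0.231]
orientation: [1.36, 2.828, 0.003]
force: [0.9, 0.5, -2.9]
width: 0.0399
grasp_force: 40.6
[0.45032125 0.07533735 0.23096856] [ 0.00663354 -0.00538368  0.06667978]
```

View pics/w7.png

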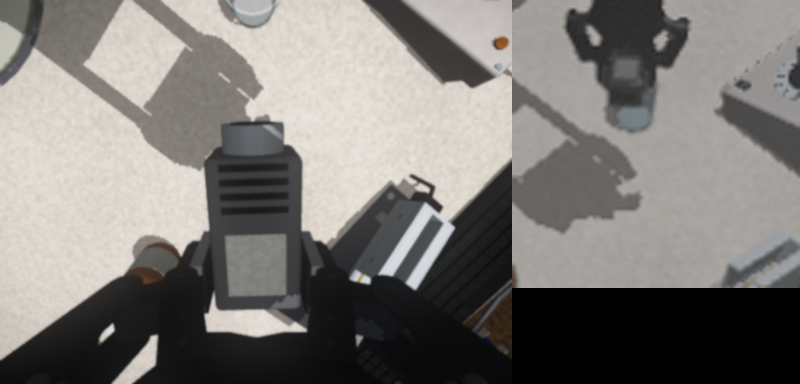

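```bash
cat >> h.py <<'E'
s_,c_=np.sin(.32),np.cos(.32); YAW=.0120
ex=np.array([-np.sin(YAW)*c_,np.cos(YAW)*c_,-s_]);ey=np.array([-np.cos(YAW),-np.sin(YAW),0.]);n=np.cross(ex,ey)
M=np.array([.6592,.0504,.067]);S=M+.105*ex
RT=np.c_[ex,-ey,-n]   # tool axes at the rail
def railshift(x,h,gx,gz,goal=RT):
    """tool-frame turn (deg), then shift (mm, goal axes), to bring tool point (gx,0,gz) to rail (x,0,h)"""
    p,r=tool(); rv=R.from_matrix(r.T@goal).as_rotvec(degrees=True)
    t=S+x*ex+h*n-goal@np.array([gx,0,gz]); return rv,goal.T@(t-p)*1e3,t
E
python3 - <<'E'
from h import *
np.set_printoptions(precision=2,suppress=True)
print(np.linalg.det(RT),n,S)
m=optics.camera_model("wrist");p,r=tool()
c=onz(m,[[253,155],[253,300]],p[2]+.060);print((c-p)@r*1e3)
for x,h in((-.175,.035),(-.175,.004),(-.117,0)):print(*railshift(x,h,.017,-.022))
E
```

```text
0.9999999999999999 [-0.    0.31  0.95] [0.66 0.15 0.03]
[[ 52.91  -0.56 -60.  ]
 [-13.38  -0.8  -60.  ]]
[  6.06 -17.65  37.61] [-62.49 209.5  148.09] [ 0.66 -0.03  0.11]
[  6.06 -17.65  37.61] [-62.49 209.5  179.09] [ 0.66 -0.04  0.08]
[  6.06 -17.65  37.61] [ -4.49 209.5  183.09] [0.66 0.02 0.06]
```

```bash
python3 -m inch '[[[0,0,0],[1,-2.9,6.3],30],[[0,0,0],[1,-2.9,6.3],30],[[0,0,0],[1,-2.9,6.3],30],[[0,0,0],[1,-2.9,6.3],30],[[0,0,0],[1,-3,6.2],30],[[0,0,0],[1.1,-3,6.2],30],[[0,0,0],[0,0,0],30]]'
python3 -m inch '[[[-5,18,0],[0,0,0],30],[[-8,28,0],[0,0,0],30],[[-9,30,0],[0,0,0],30],[[-9,30,0],[0,0,0],30],[[-9,30,10],[0,0,0],30],[[-9,30,20],[0,0,0],30],[[-7,25,25],[0,0,0],30],[[-6,18,25],[0,0,0],30],[[0,0,25],[0,0,0],30],[[0,0,25],[0,0,0],30],[[0,0,15],[0,0,0],30],[[0,0,0],[0,0,0],30],[[0,0,0],[0,0,0],30]]'
python3 - <<'E'
from h import *
np.set_printoptions(precision=2,suppress=True)
for x,h in((-.175,.004),(-.117,0)):print(*railshift(x,h,.017,-.022))
print(env.read_state()["force"],env.read_state()["wrist_torque"],env.read_state()["qpos"])
cv2.imwrite("pics/w8.png",optics.snapshot("wrist")[...,::-1])
E
```

```text
clock: 12.4
position: [0.449, 0.076, 0.2259]
orientation: [2.037, 2.061, -0.335]
force: [-0.4, -0.0, -2.6]
width: 0.0393
grasp_force: 40.6
clock: 13.7
position: [0.6597, -0.0266, 0.11]
orientation: [2.036, 2.062, -0.329]
force: [-0.2, 0.2, -1.7]
width: 0.0394
grasp_force: 40.7
[-0.09 -0.07  0.06] [-0.38  0.43 34.55] [ 0.66 -0.04  0.08]
[-0.09 -0.07  0.06] [57.62  0.43 38.55] [0.66 0.02 0.06]
[-0.24  0.23 -1.75] [ 0.2  -0.03  0.01] [ 0.01  0.39  1.36 -0.32  1.41  0.05]
```

```bash
python3 -m inch '[[[0,0,10],[0,0,0],30],[[0,0,10],[0,0,0],30],[[0,0,8],[0,0,0],30],[[0,0,3],[0,0,0],30],[[0,0,0],[0,0,0],30]]'
python3 -m inch '[[[0,0,1],[0,0,0],30],[[0,0,1],[0,0,0],30],[[0,0,1],[0,0,0],30],[[0,0,0],[0,0,0],30]]'
python3 -m inch '[[[0,0,1],[0,0,0],30],[[0,0,1],[0,0,0],30],[[0,0,0],[0,0,0],30]]'
```

```text
clock: 14.25
position: [0.6594, -0.0365, 0.0791]
orientation: [2.037, 2.062, -0.331]
force: [-0.3, -0.6, -1.3]
width: 0.0394
grasp_force: 40.8
clock: 14.65
position: [0.6597, -0.0372, 0.077]
orientation: [2.037, 2.061, -0.33]
force: [-0.8, 0.3, -1.8]
width: 0.0393
grasp_force: 40.8
clock: 14.95
position: [0.6596, -0.0379, 0.0749]
orientation: [2.037, 2.062, -0.33]
force: [0.1, 0.1, -1.2]
width: 0.0394
grasp_force: 40.8
```

```bash
python3 -m inch '[[[0,0,1],[0,0,0],30],[[0,0,1],[0,0,0],30],[[0,0,0],[0,0,0],30]]'
python3 -m inch '[[[0,0,1],[0,0,0],30],[[0,0,0],[0,0,0],30]]'
python3 -m inch '[[[0,0,1],[0,0,0],30],[[0,0,0],[0,0,0],30]]'
```

```text
clock: 15.25
position: [0.6597, -0.0385, 0.0734]
orientation: [2.037, 2.061, -0.33]
force: [-1.1, 1.1, 1.9]
width: 0.0395
grasp_force: 41.2
clock: 15.45
position: [0.6598, -0.0385, 0.0733]
orientation: [2.036, 2.061, -0.329]
force: [-6.3, 4.4, 11.9]
width: 0.0397
grasp_force: 42.5
clock: 15.65
position: [0.6598, -0.0385, 0.0733]
orientation: [2.036, 2.061, -0.328]
force: [-11.5, 8.4, 21.5]
width: 0.0394
grasp_force: 43.7
```

```bash
python3 -m inch '[[[0,0,-1.5],[0,0,0],30],[[0,0,0],[0,0,0],48],[[0,0,0],[0,0,0],52],[[0,0,0],[0,0,0],52]]'
python3 -m inch '[[[0,0,0],[0,0,0],40],[[0,0,0],[0,0,0],30],[[0,0,0],[0,0,0],30],[[0,0,0],[0,0,0],30]]' 20
python3 - <<'E'
from h import *
np.set_printoptions(precision=2,suppress=True)
print(*railshift(-.117,0,.017,-.022))
E
```

```text
clock: 16.05
position: [0.6596, -0.0388, 0.0724]
orientation: [2.037, 2.061, -0.33]
force: [-0.0, 0.2, -0.1]
width: 0.0521
grasp_force: 0.0
clock: 16.45
position: [0.6597, -0.0387, 0.0726]
orientation: [2.037, 2.061, -0.33]
force: [0.2, -0.2, 0.1]
width: 0.04
grasp_force: 20.1
[-0.12 -0.05  0.02] [57.34  0.61 -0.69] [0.66 0.02 0.06]
```

```bash
python3 -m inch '[[[5,0,0],[0,0,0],30],[[5,0,0],[0,0,0],30],[[5,0,0],[0,0,0],30],[[5,0,0],[0,0,0],30],[[5,0,0],[0,0,0],30],[[0,0,0],[0,0,0],30]]'
python3 -m inch '[[[3,0,0],[0,0,0],30],[[3,0,0],[0,0,0],30],[[3,0,0],[0,0,0],30],[[3,0,0],[0,0,0],30],[[0,0,0],[0,0,0],30]]'
python3 -m inch '[[[4,0,0],[0,0,0],30],[[4,0,0],[0,0,0],30],[[4,0,0],[0,0,0],30],[[4,0,0],[0,0,0],30],[[0,0,0],[0,0,0],30]]'
```

```text
clock: 17.05
position: [0.6593, -0.0141, 0.0645]
orientation: [2.036, 2.062, -0.33]
force: [0.3, -0.8, -1.4]
width: 0.0399
grasp_force: 20.1
clock: 17.55
position: [0.6592, -0.0031, 0.0609]
orientation: [2.036, 2.062, -0.33]
force: [-0.5, -0.1, -2.2]
width: 0.0401
grasp_force: 20.2
clock: 18.05
position: [0.6589, 0.0123, 0.0558]
orientation: [2.036, 2.062, -0.33]
force: [-0.3, 0.4, -2.2]
width: 0.0401
grasp_force: 20.2
```

```bash
python3 -m inch '[[[0,0,0],[0,0,0],50],[[0,0,0],[0,0,0],60],[[0,0,0],[0,0,0],60],[[0,0,-10],[0,0,0],60],[[0,0,-30],[0,0,0],85],[[0,0,-40],[0,0,0],85],[[0,0,-40],[0,0,0],85],[[0,0,-30],[0,0,0],85],[[0,0,0],[0,0,0],85],[[0,0,0],[0,0,0],85]]'
python3 - <<'E'
from h import *
np.set_printoptions(precision=2,suppress=True)
m=optics.camera_model("wrist");im=optics.snapshot("wrist");cv2.imwrite("pics/w9.png",im[...,::-1])
# where the module should show: tail top edge at mid -0.121 -> tail -0.157; label centre
for x in(-.175,-.165,-.157,-.150,-.140,-.125):
    u=proj(m,[S+x*ex+.038*n,S+x*ex])
    q=u[0].round().astype(int); print(x,u.ravel(), im[q[1],q[0]-2:q[0]+3].mean(0).astype(int))
c=int(u[0,0]);print(im[80:330:6,c].mean(1).astype(int))
p,r=tool();a=np.radians(76);g=np.array([[np.cos(a),np.sin(a),0],[np.sin(a),-np.cos(a),0],[0,0,-1]])
print("pos",p,R.from_matrix(r.T@g).as_rotvec(degrees=True),g.T@(np.array([.605,-.262,-.022])-p)*1e3, r.T@(np.array([.605,-.262,-.022])-p)*1e3)
E
```

```text
clock: 19.05
position: [0.6589, 0.059, 0.1993]
orientation: [2.036, 2.061, -0.328]
force: [0.2, 0.8, -1.1]
width: 0.0849
grasp_force: 0.0
-0.175 [256.49 221.87 256.5  208.43] [242 243 244]
-0.165 [256.49 212.04 256.5  199.6 ] [242 243 244]
-0.157 [256.49 204.04 256.5  192.42] [233 233 235]
-0.15 [256.49 196.93 256.5  186.06] [153 154 159]
-0.14 [256.49 186.6  256.51 176.83] [237 237 234]
-0.125 [256.49 170.7  256.51 162.67] [239 239 236]
[167 168 238 233 169 128 124 130 108 138 133 119  96 148 230 238 239 237
 235 229 152 243 243 243 243 243 243 243 242 242 242 241 240 239 239 232
 228 234 232 227 231 229]
pos [0.66 0.06 0.2 ] [ 2.2  18.2  14.58] [-324.15   25.64  220.17] [-234.79  -56.78  309.6 ]
```

```bash
python3 -m inch '[[[0,0,0],[0.7,6.1,4.9],85],[[0,0,0],[0.7,6.1,4.9],85],[[0,0,0],[0.8,6,4.8],85],[[-20,2,0],[0,0,0],85],[[-38,3,0],[0,0,0],85],[[-40,3,0],[0,0,0],85],[[-40,3,0],[0,0,0],85],[[-40,3,0],[0,0,0],85],[[-40,3,0],[0,0,0],85],[[-40,3,20],[0,0,0],85],[[-40,3,30],[0,0,0],85],[[-26,2,40],[0,0,0],85],[[0,0,20],[0,0,0],85],[[0,0,0],[0,0,0],85],[[0,0,0],[0,0,0],85]]'
python3 - <<'E'
from h import *
np.set_printoptions(precision=2,suppress=True)
m=optics.camera_model("wrist");im=optics.snapshot("wrist");cv2.imwrite("pics/w10.png",im[...,::-1])
p,r=tool();a=np.radians(76);g=np.array([[np.cos(a),np.sin(a),0],[np.sin(a),-np.cos(a),0],[0,0,-1]])
print("pos",p,R.from_matrix(r.T@g).as_rotvec(degrees=True),g.T@(np.array([.605,-.262,-.022])-p)*1e3)
# bright label in the region between fingers
gr=cv2.cvtColor(im,cv2.COLOR_RGB2GRAY)
mk=(gr<130).astype(np.uint8)
nn,l,st,ce=cv2.connectedComponentsWithStats(mk)
for i in range(1,nn):
    if st[i,4]>150: print(st[i],ce[i])
E
```

```text
clock: 20.6
position: [0.6045, -0.2615, 0.0885]
orientation: [-2.476, -1.933, -0.0]
force: [-0.8, 0.6, 0.6]
width: 0.0852
grasp_force: 0.0
pos [ 0.61 -0.26  0.09] [ 0.08 -0.01  0.  ] [ -0.55   0.1  111.58]
[    0    49   512   335 81648] [227.41 258.58]
```

```bash
python3 -m inch '[[[0,0,10],[0,0,0],62],[[0,0,25],[0,0,0],62],[[0,0,30],[0,0,0],62],[[0,0,25],[0,0,0],62],[[0,0,15],[0,0,0],62],[[0,0,6],[0,0,0],62],[[0,0,0],[0,0,0],50],[[0,0,0],[0,0,0],30],[[0,0,0],[0,0,0],30],[[0,0,0],[0,0,0],30]]' 40
python3 -m inch '[[[0,0,-10],[0,0,0],30],[[0,0,-15],[0,0,0],30],[[0,-20,0],[0,0,0],30],[[0,-20,0],[0,0,-8.2],30],[[0,0,0],[0,0,-8.2],30],[[0,0,0],[0,0,-8.2],30],[[0,0,0],[0,0,-8.2],30],[[0,0,0],[0,0,-8.2],30],[[0,0,0],[0,0,-8.2],30],[[0,0,15],[0,0,0],30],[[0,0,8],[0,0,0],30],[[0,0,0],[0,0,0],30]]'
```

```text
clock: 21.65
position: [0.6054, -0.2619, -0.0212]
orientation: [2.474, 1.932, 0.002]
force: [0.3, 1.0, 7.0]
width: 0.04
grasp_force: 39.8
clock: 22.85
position: [0.5654, -0.2517, -0.0218]
orientation: [-1.452, -2.785, -0.001]
force: [-0.4, 0.1, -2.2]
width: 0.0397
grasp_force: 40.2
```

```bash
python3 -m inch '[[[0,0,1],[0,0,0],30],[[0,0,0],[0,0,0],50],[[0,0,0],[0,0,0],70],[[0,0,0],[0,0,0],70],[[0,0,-20],[0,0,0],70],[[0,0,-30],[0,0,0],70],[[0,0,-35],[0,0,8.5],70],[[0,0,0],[0,0,8.5],70],[[0,0,0],[0,0,8.5],70],[[0,0,0],[0,0,8.5],70],[[0,0,0],[0,0,8.5],70],[[0,0,0],[0,0,8.5],70],[[0,0,0],[0,0,8.5],70],[[0,0,0],[0,0,8.5],70],[[0,0,0],[0,0,8.5],70],[[0,0,0],[0,0,8.5],70]]'
python3 -m inch '[[[0,0,0],[0,0,8.5],70],[[0,0,0],[0,0,8.5],70],[[0,0,0],[0,0,8.5],70],[[0,0,0],[0,0,8.5],70],[[0,0,0],[0,0,8.5],70],[[0,0,0],[0,0,8.5],70],[[0,0,0],[0,0,8.5],70],[[0,0,0],[0,0,8.5],70],[[0,0,0],[0,0,8.5],70],[[0,0,0],[0,0,8.5],70],[[-15,0,0],[0,0,8.5],70],[[0,0,0],[0,0,1.5],70],[[0,0,0],[0,0,0],70],[[0,0,0],[0,0,0],70]]'
python3 - <<'E'
from h import *
np.set_printoptions(precision=2,suppress=True)
m=optics.camera_model("wrist");im=optics.snapshot("wrist");cv2.imwrite("pics/w11.png",im[...,::-1])
p,r=tool();print(p,np.degrees(np.arctan2(r[1,0],r[0,0])),env.read_state()["qpos"])
pts=np.array([p+r@np.array([x*1e-3,0,0]) for x in(15+36,15+48,15-36)]);pts[:,2]=.038;print(proj(m,pts))
g=im.mean(2).astype(int); print("col",[ (y,g[y,250:260].mean().round()) for y in range(60,260,5)])
for y in(120,140,160,180): print(y,g[y,180:330:5])
E
```

```text
clock: 24.45
position: [0.5659, -0.252, 0.0636]
orientation: [2.954, 1.07, 0.001]
force: [0.1, 0.0, -0.5]
width: 0.0698
grasp_force: 0.0
clock: 25.85
position: [0.5556, -0.2417, 0.0636]
orientation: [-2.791, 1.442, -0.001]
force: [-0.6, 0.0, 0.3]
width: 0.0699
grasp_force: 0.0
[ 0.56 -0.24  0.06] -54.66524662904024 [-0.54  0.29  1.54  0.    1.31  1.99]
[[257.52 134.03]
 [257.55 115.47]
 [257.41 233.52]]
col [(60, np.float64(175.0)), (65, np.float64(174.0)), (70, np.float64(168.0)), (75, np.float64(172.0)), (80, np.float64(174.0)), (85, np.float64(174.0)), (90, np.float64(170.0)), (95, np.float64(178.0)), (100, np.float64(175.0)), (105, np.float64(174.0)), (110, np.float64(167.0)), (115, np.float64(140.0)), (120, np.float64(148.0)), (125, np.float64(148.0)), (130, np.float64(145.0)), (135, np.float64(81.0)), (140, np.float64(59.0)), (145, np.float64(80.0)), (150, np.float64(81.0)), (155, np.float64(56.0)), (160, np.float64(95.0)), (165, np.float64(45.0)), (170, np.float64(97.0)), (175, np.float64(98.0)), (180, np.float64(119.0)), (185, np.float64(180.0)), (190, np.float64(181.0)), (195, np.float64(183.0)), (200, np.float64(167.0)), (205, np.float64(108.0)), (210, np.float64(98.0)), (215, np.float64(98.0)), (220, np.float64(91.0)), (225, np.float64(56.0)), (230, np.float64(61.0)), (235, np.float64(91.0)), (240, np.float64(90.0)), (245, np.float64(96.0)), (250, np.float64(95.0)), (255, np.float64(96.0))]
120 [167 174 170 167 176 185 177 166 170 179 169 118 119 130 149 150 134 117
  95 121 176 179 173 174 179 182 181 174 173 169]
140 [165 167 171 172 175 169 179 178 174  98 104  66  63  62  61  60  55  56
  56  84  95 116 172 174 175 173 166 169 169 172]
160 [179 173 173 169 176 180 178 172 171 109 101  98  96  95  95  93  93  93
  94  98  86 163 174 174 173 176 169 171 176 174]
180 [174 169 173 180 172 165 177 174 173 118  99 120 125 128 121 118 119 120
 111  95  73  98  96  95  94  92  97  99  98  96]
```

```bash
python3 -m inch '[[[0,0,15],[0,0,0],70],[[0,0,25],[0,0,0],70],[[0,0,25],[0,0,0],70],[[0,0,15],[0,0,0],70],[[0,0,6],[0,0,0],70],[[0,0,0],[0,0,0],50],[[0,0,0],[0,0,0],30],[[0,0,0],[0,0,0],30],[[0,0,0],[0,0,0],30],[[0,0,-10],[0,0,0],30],[[0,0,-30],[0,0,0],30],[[0,0,-45],[0,0,0],30],[[0,0,-45],[0,0,0],30],[[0,0,-45],[0,0,0],30],[[0,0,-45],[0,0,0],30],[[0,0,-30],[0,0,0],30],[[0,0,0],[0,0,0],30]]' 40
python3 - <<'E'
from h import *
np.set_printoptions(precision=2,suppress=True)
print(*railshift(-.222,.045,.015,-.0215)); p,r=tool(); print(r.T@RT)
E
```

```text
clock: 27.6
position: [0.5561, -0.2419, 0.2331]
orientation: [2.789, -1.446, 0.012]
force: [-0.2, -0.6, -1.8]
width: 0.0395
grasp_force: 41.1
[ -22.81   -7.62 -144.01] [196.55 106.61  42.63] [ 0.66 -0.07  0.13]
[[-0.78  0.57  0.25]
 [-0.54 -0.82  0.18]
 [ 0.31  0.01  0.95]]
```

```bash
python3 -m inch '[[[0,0,0],[-1.27,-0.42,-8],30],[[0,0,0],[-1.27,-0.42,-8],30],[[0,0,0],[-1.27,-0.42,-8],30],[[0,0,0],[-1.27,-0.42,-8],30],[[0,0,0],[-1.27,-0.42,-8],30],[[0,0,0],[-1.27,-0.42,-8],30],[[0,0,0],[-1.27,-0.42,-8],30],[[0,0,0],[-1.27,-0.42,-8],30],[[0,0,0],[-1.27,-0.42,-8],30],[[0,0,0],[-1.27,-0.42,-8],30],[[0,0,0],[-1.27,-0.42,-8],30],[[0,0,0],[-1.27,-0.42,-8],30],[[0,0,0],[-1.27,-0.42,-8],30],[[0,0,0],[-1.27,-0.42,-8],30],[[0,0,0],[-1.27,-0.42,-8],30],[[0,0,0],[-1.27,-0.42,-8],30],[[0,0,0],[-1.27,-0.42,-8],30],[[0,0,0],[-1.22,-0.48,-8],30],[[0,0,0],[0,0,0],30]]'
python3 -m inch '[[[15,8,0],[0,0,0],30],[[30,16,0],[0,0,0],30],[[32,17,0],[0,0,0],30],[[32,17,0],[0,0,0],30],[[32,17,0],[0,0,0],30],[[32,17,10],[0,0,0],30],[[24,14,20],[0,0,0],30],[[0,0,12],[0,0,0],30],[[0,0,0],[0,0,0],30],[[0,0,0],[0,0,0],30]]'
python3 - <<'E'
from h import *
np.set_printoptions(precision=2,suppress=True)
print(*railshift(-.222,.003,.015,-.0215))
E
```

```text
clock: 29.5
position: [0.5545, -0.241, 0.2271]
orientation: [2.036, 2.068, -0.334]
force: [0.1, -0.1, -1.8]
width: 0.0395
grasp_force: 41.0
clock: 30.5
position: [0.6584, -0.0663, 0.1258]
orientation: [2.041, 2.062, -0.333]
force: [-0.7, -0.6, -2.0]
width: 0.0392
grasp_force: 41.0
[-0.37 -0.13 -0.03] [-2.72  2.25 37.55] [ 0.66 -0.08  0.09]
```

```bash
python3 -m inch '[[[-1,2,10],[-0.4,-0.1,0],30],[[0,0,12],[0,0,0],30],[[0,0,10],[0,0,0],30],[[0,0,4],[0,0,0],30],[[0,0,1],[0,0,0],30],[[0,0,0],[0,0,0],30]]'
python3 -m inch '[[[0,0,1],[0,0,0],30],[[0,0,0.5],[0,0,0],30],[[0,0,0],[0,0,0],30]]'
python3 -m inch '[[[0,0,1],[0,0,0],30],[[0,0,0],[0,0,0],30]]'
python3 -m inch '[[[0,0,1],[0,0,0],30],[[0,0,0],[0,0,0],30]]'
```

```text
clock: 31.1
position: [0.6606, -0.0787, 0.0906]
orientation: [2.034, 2.062, -0.327]
force: [-0.6, -0.7, -1.9]
width: 0.039
grasp_force: 41.1
clock: 31.4
position: [0.6606, -0.0791, 0.0893]
orientation: [2.034, 2.062, -0.327]
force: [-0.1, -0.1, -2.5]
width: 0.0396
grasp_force: 41.1
clock: 31.6
position: [0.6606, -0.0794, 0.0881]
orientation: [2.034, 2.062, -0.327]
force: [-0.1, 0.2, -2.0]
width: 0.0396
grasp_force: 41.1
clock: 31.8
position: [0.6607, -0.0797, 0.0874]
orientation: [2.034, 2.062, -0.327]
force: [-0.2, 2.1, 2.1]
width: 0.039
grasp_force: 41.4
```

```bash
python3 -m inch '[[[0,0,-0.5],[0,0,0],46],[[0,0,0],[0,0,0],52],[[0,0,0],[0,0,0],52],[[0,0,0],[0,0,0],40],[[0,0,0],[0,0,0],30],[[0,0,0],[0,0,0],30],[[0,0,0],[0,0,0],30]]' 30
python3 -m inch '[[[3,0,0],[0,0,0],30],[[4,0,0],[0,0,0],30],[[4,0,0],[0,0,0],30],[[4,0,0],[0,0,0],30],[[4,0,0],[0,0,0],30],[[4,0,0],[0,0,0],30],[[4,0,0],[0,0,0],30],[[4,0,0],[0,0,0],30],[[4,0,0],[0,0,0],30],[[4,0,0],[0,0,0],30],[[0,0,0],[0,0,0],30]]'
python3 -m inch '[[[4,0,0],[0,0,0],30],[[4,0,0],[0,0,0],30],[[4,0,0],[0,0,0],30],[[4,0,0],[0,0,0],30],[[4,0,0],[0,0,0],30],[[4,0,0],[0,0,0],30],[[4,0,0],[0,0,0],30],[[4,0,0],[0,0,0],30],[[4,0,0],[0,0,0],30],[[2,0,0],[0,0,0],30],[[0,0,0],[0,0,0],30]]'
python3 - <<'E'
from h import *
np.set_printoptions(precision=2,suppress=True)
print(*railshift(-.132,.0,.015,-.0215),env.read_state()["force"]@ex)
E
```

```text
clock: 32.5
position: [0.6607, -0.0796, 0.0878]
orientation: [2.034, 2.062, -0.327]
force: [0.9, 0.7, 3.0]
width: 0.0398
grasp_force: 30.9
clock: 33.6
position: [0.6601, -0.0417, 0.0753]
orientation: [2.033, 2.063, -0.326]
force: [0.9, 4.1, 4.0]
width: 0.0394
grasp_force: 31.0
clock: 34.7
position: [0.6596, -0.0059, 0.0635]
orientation: [2.033, 2.062, -0.327]
force: [1.1, 2.4, 4.1]
width: 0.0397
grasp_force: 31.1
[ 0.07 -0.05  0.11] [10.31  0.28  0.44] [0.66 0.   0.06] 0.9426207508170641
```

```bash
python3 -m inch '[[[2,0,0],[0,0,0],30],[[2,0,0],[0,0,0],30],[[2,0,0],[0,0,0],30],[[0,0,0],[0,0,0],30]]'
python3 -m inch '[[[1,0,0],[0,0,0],30],[[1,0,0],[0,0,0],30],[[0,0,0],[0,0,0],30]]'
python3 -m inch '[[[1,0,0],[0,0,0],30],[[1,0,0],[0,0,0],30],[[0,0,0],[0,0,0],30]]'
python3 -m inch '[[[1,0,0],[0,0,0],30],[[1,0,0],[0,0,0],30],[[0,0,0],[0,0,0],30]]'
```

```text
clock: 35.1
position: [0.6595, -0.0004, 0.0616]
orientation: [2.034, 2.062, -0.327]
force: [-0.2, 0.7, 5.8]
width: 0.0397
grasp_force: 31.1
clock: 35.4
position: [0.6595, 0.0012, 0.0611]
orientation: [2.033, 2.062, -0.327]
force: [0.2, -0.1, 4.2]
width: 0.0396
grasp_force: 31.1
clock: 35.7
position: [0.6595, 0.0013, 0.0611]
orientation: [2.033, 2.059, -0.33]
force: [-1.8, -15.1, 9.1]
width: 0.0396
grasp_force: 31.3
clock: 36.0
position: [0.6594, 0.0014, 0.0611]
orientation: [2.032, 2.057, -0.333]
force: [-4.4, -28.1, 14.8]
width: 0.039
grasp_force: 31.1
```

```bash
python3 -m inch '[[[-2,0,0],[0,0,0],30],[[0,0,0],[0,0,0],48],[[0,0,0],[0,0,0],58],[[0,0,0],[0,0,0],60],[[0,0,-10],[0,0,0],60],[[0,0,-30],[0,0,0],60],[[-20,0,-30],[0,0,0],85],[[-30,0,-30],[0,0,0],85],[[-30,0,0],[0,0,0],85],[[0,0,0],[0,0,0],85],[[0,0,0],[0,0,0],85]]'
python3 - <<'E'
from h import *
np.set_printoptions(precision=1,suppress=True)
m=optics.camera_model("wrist");im=optics.snapshot("wrist");cv2.imwrite("pics/w12.png",im[...,::-1])
p,r=tool();print(p)
g=im.mean(2).astype(int)
for off in(-12,0,12):
  print("off",off)
  for x in np.arange(-.186,-.09,.004):
    o=[]
    for h in(.038,):
        u=proj(m,[S+x*ex+h*n+off*1e-3*ey])[0];q=u.round().astype(int);o.append(g[q[1],q[0]])
    print(int(round(x*1e3)),o,end=" ")
# lateral profile at x=-.13,h=.038 and mouth ref h=.045 -.102
for x,h in((-.12,.038),(-.15,.038),(-.100,.045),(-.2,0)):
  print("\nlat",x,[int(g[tuple(proj(m,[S+x*ex+h*n+y*1e-3*ey])[0].round().astype(int)[::-1])]) for y in range(-34,35,2)])
E
```

```text
clock: 37.1
position: [0.6599, -0.0415, 0.1808]
orientation: [2.035, 2.061, -0.326]
force: [0.3, -0.2, -1.1]
width: 0.0852
grasp_force: 0.0
[ 0.7 -0.   0.2]
off -12
-186 [np.int64(185)] -182 [np.int64(147)] -178 [np.int64(110)] -174 [np.int64(124)] -170 [np.int64(124)] -166 [np.int64(72)] -162 [np.int64(76)] -158 [np.int64(108)] -154 [np.int64(199)] -150 [np.int64(195)] -146 [np.int64(199)] -142 [np.int64(207)] -138 [np.int64(205)] -134 [np.int64(211)] -130 [np.int64(182)] -126 [np.int64(115)] -122 [np.int64(114)] -118 [np.int64(55)] -114 [np.int64(110)] -110 [np.int64(63)] -106 [np.int64(53)] -102 [np.int64(201)] -98 [np.int64(209)] -94 [np.int64(208)] off 0
-186 [np.int64(226)] -182 [np.int64(226)] -178 [np.int64(226)] -174 [np.int64(144)] -170 [np.int64(142)] -166 [np.int64(71)] -162 [np.int64(77)] -158 [np.int64(113)] -154 [np.int64(125)] -150 [np.int64(178)] -146 [np.int64(213)] -142 [np.int64(211)] -138 [np.int64(218)] -134 [np.int64(212)] -130 [np.int64(214)] -126 [np.int64(114)] -122 [np.int64(112)] -118 [np.int64(47)] -114 [np.int64(108)] -110 [np.int64(65)] -106 [np.int64(4
[... 586 characters left out ...]
 199, 202, 175, 150, 149, 133, 96, 112, 113, 112, 111, 111, 112, 111, 111, 111, 110, 102, 68, 68, 66, 66, 63, 68, 67, 63, 93, 94, 102, 106, 108, 109, 106]

lat -0.15 [208, 212, 208, 175, 111, 110, 111, 106, 106, 120, 123, 195, 213, 216, 212, 211, 211, 178, 129, 124, 129, 130, 128, 122, 92, 77, 74, 76, 100, 102, 111, 117, 113, 118, 132]

lat -0.1 [199, 198, 196, 202, 214, 213, 216, 215, 213, 215, 215, 210, 153, 66, 74, 74, 73, 73, 72, 74, 74, 73, 166, 214, 212, 159, 132, 129, 126, 129, 121, 110, 111, 111, 108]

lat -0.2 [204, 194, 165, 159, 158, 158, 214, 227, 226, 226, 193, 155, 206, 226, 227, 227, 227, 227, 227, 227, 227, 226, 192, 157, 211, 227, 227, 226, 221, 182, 176, 179, 179, 150, 129]
```

```bash
python3 -m inch '[[[0,0,-30],[0,0,0],85],[[20,0,-30],[0,0,0],85],[[35,0,0],[0,0,0],85],[[35,0,0],[0,0,0],85],[[20,0,0],[0,0,0],85],[[0,0,0],[0,0,0],85],[[0,0,0],[0,0,0],85]]'
python3 - <<'E'
from h import *
m=optics.camera_model("wrist");im=optics.snapshot("wrist");cv2.imwrite("pics/w13.png",im[...,::-1])
g=im.mean(2).astype(int)
for off,h in((-5,.038),(0,.038),(5,.038),(0,.033),(0,.045)):
  print("off",off,h,[(int(round(x*1e3)),int(g[tuple(proj(m,[S+x*ex+h*n+off*1e-3*ey])[0].round().astype(int)[::-1])])) for x in np.arange(-.175,.012,.003)])
E
```

```text
clock: 37.85
position: [0.6582, 0.082, 0.2025]
orientation: [2.032, 2.063, -0.328]
force: [0.6, 0.4, -0.4]
width: 0.0848
grasp_force: 0.0
off -5 0.038 [(-175, 241), (-172, 241), (-169, 241), (-166, 204), (-163, 147), (-160, 163), (-157, 225), (-154, 234), (-151, 236), (-148, 237), (-145, 236), (-142, 238), (-139, 239), (-136, 238), (-133, 240), (-130, 237), (-127, 169), (-124, 149), (-121, 149), (-118, 102), (-115, 136), (-112, 87), (-109, 139), (-106, 90), (-103, 139), (-100, 96), (-97, 117), (-94, 109), (-91, 190), (-88, 190), (-85, 189), (-82, 145), (-79, 151), (-76, 157), (-73, 229), (-70, 233), (-67, 234), (-64, 235), (-61, 175), (-58, 154), (-55, 155), (-52, 167), (-49, 229), (-46, 226), (-43, 154), (-40, 93), (-37, 92), (-34, 63), (-31, 89), (-28, 64), (-25, 131), (-22, 70), (-19, 125), (-16, 73), (-13, 102), (-10, 157), (-7, 181), (-4, 180), (-1, 165), (2, 226), (5, 236), (8, 93), (11, 51)]
off 0 0.038 [(-175, 242), (-172, 242), (-169, 242), (-166, 194), (-163, 148), (-160, 170), (-157, 229), (-154, 236), (-151, 235), (-148, 238), (-145, 236), (-142, 237), (-139, 240), (-136,
[... 2199 characters left out ...]
194), (-160, 148), (-157, 170), (-154, 236), (-151, 236), (-148, 235), (-145, 238), (-142, 236), (-139, 237), (-136, 240), (-133, 239), (-130, 237), (-127, 229), (-124, 151), (-121, 148), (-118, 128), (-115, 95), (-112, 130), (-109, 95), (-106, 132), (-103, 90), (-100, 114), (-97, 102), (-94, 102), (-91, 199), (-88, 211), (-85, 211), (-82, 182), (-79, 152), (-76, 153), (-73, 213), (-70, 236), (-67, 234), (-64, 238), (-61, 213), (-58, 152), (-55, 155), (-52, 153), (-49, 151), (-46, 150), (-43, 102), (-40, 93), (-37, 92), (-34, 62), (-31, 88), (-28, 60), (-25, 131), (-22, 68), (-19, 133), (-16, 66), (-13, 106), (-10, 200), (-7, 200), (-4, 200), (-1, 155), (2, 236), (5, 223), (8, 47), (11, 53)]
```

```bash
python3 -m inch '[[[0,0,-20],[0,6.1,0],85],[[0,0,-30],[0,6.1,0],85],[[0,0,-30],[0,6.1,0],85],[[20,-12,-30],[0,0,0],85],[[36,-20,-20],[0,0,0],85],[[40,-22,0],[0,0,0],85],[[40,-22,0],[0,0,0],85],[[40,-22,0],[0,0,0],85],[[40,-22,0],[0,0,0],85],[[32,-18,0],[0,0,0],85],[[0,0,0],[0,0,0],85],[[0,0,0],[0,0,0],85]]'
python3 - <<'E'
from h import *
import json
m=optics.camera_model("wrist");im=optics.snapshot("wrist");cv2.imwrite("pics/w14.png",im[...,::-1]);json.dump({k:np.array(v).tolist() for k,v in m.items()},open("w14.json","w"))
p,r=tool();print(p,r.round(3).tolist())
print("exp",proj(m,[[.491,.38,.095]]))
g=cv2.cvtColor(im,cv2.COLOR_RGB2GRAY);hsv=cv2.cvtColor(im,cv2.COLOR_RGB2HSV)
u=proj(m,[[.491,.38,.095]])[0].astype(int)
mk=(g<75).astype(np.uint8);nn,l,st,ce=cv2.connectedComponentsWithStats(mk)
for i in range(1,nn):
    if st[i,4]>=6: print(st[i].tolist(),ce[i].round(1),end=";")
br=((g>150)).astype(np.uint8)
# console outline: low saturation bright
print(); y0,x0=max(u[1]-50,0),u[0]-60
for y in range(y0,y0+100,4): print(y,g[y,x0:x0+120:4])
E
```

```text
clock: 39.1
position: [0.5167, 0.3432, 0.3315]
orientation: [2.205, 2.237, 0.002]
force: [-0.4, -0.3, 0.4]
width: 0.0851
grasp_force: 0.0
[0.51709221 0.34262987 0.33128095] [[-0.013, 1.0, 0.001], [1.0, 0.013, -0.0], [-0.0, 0.001, -1.0]]
exp [[237.41806968 129.89325966]]
[334, 0, 14, 38, 105] [340.9  18. ];[245, 50, 16, 1, 16] [252.5  50. ];[285, 65, 12, 13, 103] [290.2  70.9];[214, 97, 48, 47, 1498] [239.3 119.4];[307, 117, 95, 26, 142] [351.1 128.1];[212, 132, 8, 5, 19] [215.2 134. ];[246, 147, 3, 8, 18] [247.  150.5];[192, 158, 13, 9, 109] [197.9 162. ];[488, 167, 24, 13, 35] [499.7 172.7];[0, 175, 512, 209, 55213] [301.7 310.8];[0, 252, 29, 15, 191] [ 14.9 258.5];
79 [182 183 163 170 169 169 170 170 169 171 171 171 169 167 170 171 170 169
 170 169 169 169 170 172 173 173 171 164 133 159]
83 [180 179 161 172 169 169 169 170 170 170 170 169 167 170 179 172 183 184
 170 171 168 170 171 171 172 171 170 171 174 174]
87 [176 178 154 118 133 168 167 171 171 169 171 169 179 181 181 146 181 183
 104 181 180 174 171 170 170 172 172 170 171 174]
91 [106 108  97 101 102 166 168 170 170 170 16
[... 2044 characters left out ...]
 93 100 109 119
  89 104 100 101 132 173 174 173 174 173 173 174]
159 [102 100  99  95  43  50  56  90  95  97  97  97  96  96  96  98 105 128
 103 109 119 103 135 174 176 173 172 171 173 175]
163 [102 101 101  97  36  51  52  85  95  97  97  97  97 137 134 146 163 172
 168 169 172 167 171 175 175 173 172 175 177 178]
167 [102 103 101  96  93  88  82  93  97  99  97  98  97 100 112 168 171 170
 169 171 172 171 170 173 177 176 139 141 176 177]
171 [101 105 102  86  93  97  96  96  98  98  98  97  99  99 100 150 171 171
 171 172 172 173 172 174 176 170  87  91 172 175]
175 [105 104 102  93  92  90  93  94  96  98  98  99  99 102 101 133 173 171
 170 171 173 173 175 176 175 172 149 142 175 176]
```

```bash
python3 -m inch '[[[-35,20,40],[0,0,0],85],[[-35,20,40],[0,0,0],85],[[0,0,0],[0,0,0],85],[[0,0,0],[0,0,0],85]]'
python3 - <<'E'
from h import *
import json
m=optics.camera_model("wrist");im=optics.snapshot("wrist");cv2.imwrite("pics/w15.png",im[...,::-1]);json.dump({k:np.array(v).tolist() for k,v in m.items()},open("w15.json","w"))
p,r=tool();print(p)
m0=json.load(open("w14.json"));t=optics.camera_model("top")
def blob(f,lo=800):
    g=cv2.imread(f,0);mk=(g<62).astype(np.uint8);mk=cv2.morphologyEx(mk,cv2.MORPH_CLOSE,np.ones((5,5)))
    nn,l,st,ce=cv2.connectedComponentsWithStats(mk);return g,l,st,ce
for f,mm in(("pics/w14.png",m0),("pics/w15.png",m),("pics/top0.png",t)):
    g,l,st,ce=blob(f);u=proj(mm,[[.491,.38,.095]])[0];i=np.argmin(np.linalg.norm(ce-u,axis=1)+1e3*(st[:,4]<60));print(f,u,st[i],ce[i])
    c,_=cv2.findContours((l==i).astype(np.uint8),0,1);e=cv2.fitEllipse(cv2.convexHull(c[0]));print(e)
g=cv2.imread("pics/w15.png",0);u=proj(m,[[.491,.38,.095]])[0].astype(int)
print(u)
E
```

```text
clock: 39.55
position: [0.5535, 0.2805, 0.2603]
orientation: [-2.21, -2.233, 0.001]
force: [-0.7, 0.3, -0.1]
width: 0.0848
grasp_force: 0.0
[0.55339176 0.28143571 0.26145666]
pics/w14.png [237.41806968 129.89325966] [ 214   98   48   46 1571] [239.47803947 119.88796945]
((238.40713500976562, 119.69554901123047), (44.7636604309082, 48.133785247802734), 117.03974151611328)
pics/w15.png [198.80052173  75.93051588] [ 168   36   63   61 2625] [202.5912381   64.88761905]
((199.97811889648438, 63.457828521728516), (57.492950439453125, 66.66913604736328), 135.9803924560547)
pics/top0.png [ 82.15130158 218.73779615] [ 71 208  21  22 351] [ 80.37606838 218.41595442]
((80.02877044677734, 218.5474853515625), (20.85618019104004, 22.51580047607422), 48.41018295288086)
[198  75]
```

```bash
python3 - <<'E'
from h import *
import json
m0=json.load(open("w14.json"));m1=json.load(open("w15.json"));t=optics.camera_model("top")
print(two(m0,[[238.4,119.7]],m1,[[200,63.5]]).round(4),two(m0,[[238.4,119.7]],t,[[80.0,218.5]]).round(4))
for f in("pics/w14.png","pics/w15.png"):
    g=cv2.imread(f,0)
    y0,y1,x0,x1=(94,148,212,266) if "14" in f else (32,102,164,236)
    if "15" in f:
        for y in range(y0,y1,2): print(y,' '.join(f"{v:3d}" for v in g[y,x0:x1:2]))
E
```

```text
[[4.919e-01 3.931e-01 8.960e-02 3.000e-04]] [[0.4918 0.3926 0.0796 0.0006]]
32 170 170 170 170 171 177 180 180 178 151 123 174 181 181 181 181 181 181 180 179 180 179 180 179 166 174 181 181 181 181 181 174 117 130 175 180
34 171 170 169 169 172 175 177 177 175 169 157 172 175 175 175 175 170 160 138 127 126 126 130 151 164 173 174 175 174 174 174 161 125 166 174 174
36 173 170 169 170 175 177 177 177 177 176 177 178 178 177 167 152 114  79  56  49  47  48  48  62  89 131 158 178 180 180 180 178 177 181 181 180
38 172 171 170 175 180 183 182 183 183 183 183 183 180 161 107  70  46  40  39  40  39  40  39  39  41  49  78 140 177 183 183 183 183 184 183 183
40 171 171 170 171 177 179 178 178 178 178 178 174 139  79  47  40  40  39  38  39  39  39  40  40  40  39  40  58 123 173 181 182 182 182 183 183
42 171 169 158 120 147 171 176 178 178 178 173 135  67  42  39  39  39  39  39  39  39  39  38  39  39  39  39  39  50 108 169 182 183 183 184 184
44 169 169 155  99  73 121 164 178 179 176 139  67  40  39  39  40  39  39  40  39  39  39  38  39  40  38  39  38  39  46 121 175 180 181 181
[... 3421 characters left out ...]
104 104 103 104 101  86  57  37  33  34  34  34  36  38  36  37  37  39  47  80 140 176 181 181 183 182 182 182
94 100 101 101  99 101 105 105 104 103 106 105 104 104 103  95  75  52  38  35  34  36  37  37  41  47  79 128 162 177 181 181 181 181 181 181 182
96  99  99 100 101  99 102 104 104 104 104 101 101 104 105 104 102  95  80  72  61  54  77  98 115 134 163 178 182 183 184 182 173 172 182 183 182
98 100 100 100 100 100 100 101 102 102 100  79  84 101 102 102 102 102 102 100  97 101 152 169 173 172 177 181 182 182 182 181 152 128 178 183 183
100  99 101 101 101 100 100 101 102 103  91  60  92 103 103 104 102 102 102 103 103 108 162 177 167 121 151 179 180 180 179 179 167 117 146 178 179
```

```bash
cat >> h.py <<'E'
def dial(C,nn,m,g,yaw=0,radii=np.arange(36,46,1.)):
    """min intensity by angle (deg, 0 = up panel, ccw) on the panel plane"""
    X=np.array([np.cos(yaw)*np.cos(.28),np.sin(yaw)*np.cos(.28),np.sin(.28)]);Y=np.cross(nn,X)
    a=np.radians(np.arange(-180,180,1.))
    P=np.array([[C+r*1e-3*(np.cos(t)*X+np.sin(t)*Y) for t in a] for r in radii]);u=proj(m,P.reshape(-1,3)).astype(np.float32)
    return cv2.remap(g,u[:,0],u[:,1],1).reshape(len(radii),-1),X,Y
E
python3 - <<'E'
from h import *
import json
np.set_printoptions(precision=4,suppress=True,linewidth=160)
m0=json.load(open("w14.json"));m1=json.load(open("w15.json"))
q=two(m0,[[238.8,120.7]],m1,[[204,65.5]])[0];print(q)
nn=np.array([-np.sin(.28),0,np.cos(.28)])
C=q[:3]-.007*nn;print("panel",C)
X=np.array([np.cos(.28),0,np.sin(.28)]);Y=np.cross(nn,X)
L=onplane(m1,[[187,61],[213,73]],C+.0345*nn,nn)-C; l=np.c_[L@X,L@Y]*1e3;print("line on bar top",l,np.degrees(np.arctan2(*(l[1]-l[0])[::-1])))
for f,m in(("pics/w14.png",m0),("pics/w15.png",m1)):
    g=cv2.imread(f,0);D,_,_=dial(C,nn,m,g)
    print("mean by r",D.mean(1).astype(int))
    mn=D[1:8].min(0).astype(int)
    bg=cv2.medianBlur(mn.astype(np.uint8).reshape(1,-1),25)[0].astype(int) if 0 else np.array([np.median(np.take(mn,range(i-12,i+13),mode='wrap')) for i in range(360)])
    d=bg-mn
    print([(i-180,int(d[i])) for i in range(360) if d[i]>12 and d[i]>=d[i-1] and d[i]>=d[(i+1)%360]])
E
```

```text
[0.4929 0.3918 0.0767 0.0024]
panel [0.4948 0.3918 0.07  ]
line on bar top [[ -4.9176   2.1836]
 [ 23.9131 -10.0027]] -22.91301796474968
mean by r [138 140 139 139 138 137 137 137 137 138]
[(-152, 38), (-78, 41), (-27, 42), (-2, 83), (24, 45), (49, 41), (74, 81), (100, 30), (125, 26), (149, 13)]
mean by r [145 151 152 152 151 150 149 148 148 148]
[(-153, 47), (-104, 24), (-79, 96), (-54, 55), (-53, 55), (-27, 61), (-1, 105), (25, 77), (51, 53), (76, 108), (100, 15), (101, 15)]
```

```bash
cat >> h.py <<'E'
C=np.array([.4948,.3918,.070]);nn=np.array([-np.sin(.28),0,np.cos(.28)]);PX=np.array([np.cos(.28),0,np.sin(.28)]);PY=np.cross(nn,PX)
def knob(ang,h):
    a=np.radians(ang);x=np.cos(a)*PX+np.sin(a)*PY;G=np.c_[x,np.cross(-nn,x),-nn]
    p,r=tool();return R.from_matrix(r.T@G).as_rotvec(degrees=True),G.T@(C+h*nn-p)*1e3
def kang():
    p,r=tool();d=p-C;return np.degrees(np.arctan2(r[:,0]@PY,r[:,0]@PX)),np.array([d@PX,d@PY,d@nn])*1e3
E
python3 - <<'E'
from h import *
np.set_printoptions(precision=2,suppress=True)
print(*knob(157,.05),env.read_state()["qpos"],tool()[0])
E
```

```text
[-14.01  -9.43 -65.88] [143.66  58.92 117.81] [0.35 0.23 1.21 0.   1.7  0.33] [0.55 0.28 0.26]
```

```bash
python3 -m inch '[[[0,0,0],[-1.56,-1.05,-7.32],85],[[0,0,0],[-1.56,-1.05,-7.32],85],[[0,0,0],[-1.56,-1.05,-7.32],85],[[0,0,0],[-1.56,-1.05,-7.32],85],[[0,0,0],[-1.56,-1.05,-7.32],85],[[0,0,0],[-1.56,-1.05,-7.32],85],[[0,0,0],[-1.56,-1.05,-7.32],85],[[0,0,0],[-1.56,-1.05,-7.32],85],[[0,0,0],[-1.56,-1.05,-7.32],85],[[24,10,0],[0,0,0],60],[[30,13,10],[0,0,0],60],[[30,12,20],[0,0,0],60],[[30,12,25],[0,0,0],60],[[30,12,30],[0,0,0],60],[[0,0,20],[0,0,0],60],[[0,0,12],[0,0,0],60],[[0,0,0],[0,0,0],60],[[0,0,0],[0,0,0],60]]'
python3 - <<'E'
from h import *
np.set_printoptions(precision=2,suppress=True)
print(*knob(157,.0),kang(),env.read_state()["qpos"])
m=optics.camera_model("wrist");im=optics.snapshot("wrist");cv2.imwrite("pics/w16.png",im[...,::-1]);g=cv2.cvtColor(im,cv2.COLOR_RGB2GRAY)
# white line on bar: points at bar top, sampled along panel grid
for y in range(16,-17,-4): print(y,[int(g[tuple(proj(m,[C+.0345*nn+x*1e-3*PX+y*1e-3*PY])[0].round().astype(int)[::-1])]) for x in range(-36,40,4)])
E
```

```text
clock: 41.4
position: [0.4803, 0.3929, 0.1195]
orientation: [0.569, 2.808, 0.082]
force: [0.5, -0.7, 0.8]
width: 0.0598
grasp_force: 0.0
[0.08 0.04 0.07] [-0.68 -0.91 51.56] (np.float64(157.06916946189367), array([-0.27,  1.1 , 51.56])) [ 0.66  0.14  1.64 -0.19  1.15 -0.45]
16 [116, 36, 37, 32, 37, 40, 41, 41, 42, 42, 43, 45, 46, 48, 200, 202, 202, 202, 188]
12 [92, 36, 33, 34, 40, 40, 36, 37, 40, 41, 41, 43, 44, 46, 172, 203, 201, 202, 197]
8 [82, 38, 33, 34, 39, 38, 39, 41, 38, 35, 41, 42, 43, 46, 70, 202, 203, 201, 199]
4 [101, 37, 35, 35, 38, 37, 36, 38, 40, 39, 40, 39, 43, 44, 66, 188, 133, 120, 192]
0 [105, 42, 43, 36, 33, 32, 36, 37, 38, 193, 144, 51, 43, 41, 103, 201, 198, 199, 198]
-4 [131, 44, 42, 42, 41, 34, 33, 32, 35, 38, 68, 180, 185, 89, 46, 52, 173, 197, 195]
-8 [191, 41, 45, 43, 42, 41, 41, 37, 34, 33, 36, 41, 46, 130, 195, 76, 179, 199, 187]
-12 [165, 129, 45, 44, 43, 42, 42, 41, 42, 39, 39, 41, 40, 44, 47, 75, 197, 198, 182]
-16 [197, 194, 93, 46, 44, 44, 43, 42, 42, 43, 42, 44, 83, 190, 136, 145, 188, 176, 182]
```

```bash
python3 -m inch '[[[-0.7,-0.9,15],[0,0,0],50],[[0,0,20],[0,0,0],50],[[0,0,15],[0,0,0],50],[[0,0,8],[0,0,0],50],[[0,0,4],[0,0,0],50],[[0,0,0],[0,0,0],50]]'
python3 -m inch '[[[0,0,3],[0,0,0],50],[[0,0,3],[0,0,0],50],[[0,0,2],[0,0,0],50],[[0,0,2],[0,0,0],50],[[0,0,0],[0,0,0],50]]'
python3 -m inch '[[[0,0,0],[0,0,0],30],[[0,0,0],[0,0,0],16],[[0,0,0],[0,0,0],5],[[0,0,0],[0,0,0],5],[[0,0,0],[0,0,0],5]]' 25
python3 - <<'E'
from h import *
print(kang())
E
```

```text
clock: 42.05
position: [0.497, 0.3916, 0.0581]
orientation: [0.569, 2.81, 0.08]
force: [1.0, 1.0, 0.7]
width: 0.0496
grasp_force: 0.0
clock: 42.55
position: [0.4996, 0.3917, 0.0485]
orientation: [0.568, 2.81, 0.08]
force: [-0.2, -0.5, -0.2]
width: 0.0502
grasp_force: 0.0
clock: 43.05
position: [0.4996, 0.3916, 0.0489]
orientation: [0.568, 2.809, 0.08]
force: [-3.4, -2.5, 5.1]
width: 0.0138
grasp_force: 29.0
(np.float64(157.1229946394579), array([ -1.19861456,  -0.16465378, -21.63193271]))
```

```bash
python3 -m inch '[[[0,0,0],[0,0,8],5],[[0,0,0],[0,0,8],5],[[0,0,0],[0,0,8],5],[[0,0,0],[0,0,8],5],[[0,0,0],[0,0,8],5],[[0,0,0],[0,0,8],5],[[0,0,0],[0,0,0],5]]'
python3 - <<'E'
from h import *
s=env.read_state();print(kang(),s["wrist_torque"],s["force"])
E
```

```text
clock: 43.75
position: [0.5009, 0.3928, 0.0493]
orientation: [1.69, 2.361, 0.243]
force: [10.1, 8.4, -3.2]
width: 0.0134
grasp_force: 27.4
(np.float64(108.79145635806212), array([  0.12554879,   1.02556585, -21.526807  ])) [ 1.20105145 -1.27909181  0.32261376] [10.13247172  8.39914285 -3.16246246]
```

```bash
python3 -m inch '[[[0.5,1,0],[0,0,0],5],[[0,0,0],[0,0,8],5],[[0,0,0],[0,0,8],5],[[0,0,0],[0,0,8],5],[[0,0,0],[0,0,8],5],[[0,0,0],[0,0,0],5]]'
python3 - <<'E'
from h import *
s=env.read_state();p,r=tool();print(kang(),r.T@s["wrist_torque"],r.T@s["force"],s["qpos"])
E
```

```text
clock: 44.35
position: [0.502, 0.3929, 0.0497]
orientation: [2.311, 1.832, 0.33]
force: [12.7, 2.0, -2.4]
width: 0.0136
grasp_force: 27.5
(np.float64(76.79246103901238), array([  1.35512014,   1.13447076, -21.48303575])) [-1.81603223  0.62469054 -0.00996893] [ 4.543954   10.75970815  5.8190657 ] [ 0.63572508  0.23130653  1.67952523 -0.19567636  1.00882655  0.95206877]
```

```bash
python3 -m inch '[[[0,1,0],[0,0,8.2],5],[[0,0.5,0],[0,0,8.2],5],[[0,0,0],[0,0,8.2],5],[[0,0,0],[0,0,8.2],5],[[0,0,0],[0,0,8.2],5],[[0,0,0],[0,0,8.2],5],[[0,0,0],[0,0,8],5],[[0,0,0],[0,0,0],5]]'
python3 - <<'E'
from h import *
s=env.read_state();p,r=tool();print(kang(),r.T@s["wrist_torque"],r.T@s["force"],s["qpos"][5],s["width"])
E
```

```text
clock: 45.15
position: [0.5036, 0.3915, 0.0501]
orientation: [3.019, 0.521, 0.43]
force: [12.5, -6.7, 1.7]
width: 0.0134
grasp_force: 28.2
(np.float64(19.593464892566953), array([  2.93235239,  -0.28113413, -21.50679786])) [-1.96040209  1.50357898  0.05937839] [ 9.52359437 10.49863856  1.85430436] 1.947902502937147 0.013425523365140827
```

```bash
python3 -m inch '[[[0.5,1,0],[0,0,4],5],[[0,0,0],[0,0,0],5],[[0,0,0],[0,0,0],5]]'
python3 - <<'E'
from h import *
s=env.read_state();p,r=tool();print(kang(),r.T@s["wrist_torque"],r.T@s["force"])
E
python3 -m inch '[[[0,0,0],[0,0,-8.1],5],[[0,0,0],[0,0,-8.1],5],[[0,0,0],[0,0,-8.1],5],[[0,0,0],[0,0,-8.1],5],[[0,0,0],[0,0,-8.1],5],[[0,0,0],[0,0,-8.1],5],[[0,0,0],[0,0,-8.1],5],[[0,0,0],[0,0,0],5]]'
python3 - <<'E'
from h import *
s=env.read_state();p,r=tool();print(kang(),r.T@s["wrist_torque"],r.T@s["force"])
E
```

```text
clock: 45.45
position: [0.5036, 0.3913, 0.0501]
orientation: [3.044, 0.425, 0.432]
force: [8.0, -2.1, 1.7]
width: 0.0134
grasp_force: 28.4
(np.float64(15.908923106902959), array([  3.01115032,  -0.48883444, -21.52296896])) [-0.80114674  0.96855604  0.05571912] [7.29696732 4.27635056 0.57129663]
clock: 46.25
position: [0.5023, 0.3928, 0.0497]
orientation: [2.379, 1.759, 0.337]
force: [-2.5, 10.8, 0.1]
width: 0.0137
grasp_force: 28.5
(np.float64(72.96073235898533), array([  1.58680393,   0.9810482 , -21.55047109])) [ 1.0792827   1.55788045 -0.04143419] [ 9.67214403 -5.44255109 -0.78272149]
```

```bash
python3 -m inch '[[[0.5,-0.5,0],[0,0,-8],5],[[0,0,0],[0,0,-8],5],[[0,0,0],[0,0,-8],5],[[0,0,0],[0,0,-8],5],[[0,0,0],[0,0,-8],5],[[0,0,0],[0,0,-8],5],[[0,0,0],[0,0,-7.7],5],[[0,0,0],[0,0,0],5],[[0,0,0],[0,0,0],5]]'
python3 - <<'E'
from h import *
s=env.read_state();p,r=tool();print(kang(),r.T@s["wrist_torque"],r.T@s["force"])
E
```

```text
clock: 47.15
position: [0.5003, 0.3925, 0.0491]
orientation: [1.257, 2.6, 0.176]
force: [-19.8, 2.9, 8.6]
width: 0.0132
grasp_force: 30.4
(np.float64(128.36566982804547), array([ -0.45455571,   0.66072619, -21.6181689 ])) [ 2.06319296  1.9770779  -0.01509501] [ 12.67064154 -11.3129898  -13.6385983 ]
```

Release, back off and check the pointer from above.

```bash
python3 -m inch '[[[0.5,-1,0],[0,0,0],5],[[0,0,0],[0,0,0],25],[[0,0,0],[0,0,0],50],[[0,0,0],[0,0,0],50],[[0,0,-8],[0,0,0],50],[[0,0,-25],[0,0,0],50],[[0,0,-40],[0,0,0],50],[[0,0,-40],[0,0,0],85],[[0,0,-40],[0,0,0],85],[[-20,0,-40],[0,0,0],85],[[-20,0,0],[0,0,0],85],[[0,0,0],[0,0,0],85],[[0,0,0],[0,0,0],85]]'
python3 - <<'E'
from h import *
m=optics.camera_model("wrist");im=optics.snapshot("wrist");cv2.imwrite("pics/w17.png",im[...,::-1]);g=cv2.cvtColor(im,cv2.COLOR_RGB2GRAY)
print(kang(),proj(m,[C]))
xs=np.arange(-40,40.1,.5);P=np.array([[C+.0345*nn+x*1e-3*PX+y*1e-3*PY for x in xs] for y in xs]);u=proj(m,P.reshape(-1,3)).astype(np.float32)
T=cv2.remap(g,u[:,0],u[:,1],1).reshape(len(xs),-1)
Y,X=np.mgrid[-40:40.1:.5,-40:40.1:.5];k=(T>110)&(X**2+Y**2<26**2)
nb,l,st,ce=cv2.connectedComponentsWithStats(k.astype(np.uint8))
for i in range(1,nb):
    if st[i,4]>30:
        pt=np.c_[X[l==i],Y[l==i]].astype(np.float32);v=cv2.fitLine(pt,2,0,.01,.01).ravel();print(st[i,4],v,np.degrees(np.arctan2(v[1],v[0])),pt.min(0),pt.max(0))
D,_,_=dial(C,nn,m,g);mn=D[1:8].min(0).astype(int);d=np.array([np.median(np.take(mn,range(i-12,i+13),mode='wrap')) for i in range(360)])-mn
print([(i-180,int(d[i])) for i in range(360) if d[i]>12 and d[i]>=d[i-1] and d[i]>=d[(i+1)%360]])
E
```

```text
clock: 48.45
position: [0.4716, 0.3601, 0.2415]
orientation: [1.258, 2.596, 0.177]
force: [0.3, -0.6, 0.4]
width: 0.0849
grasp_force: 0.0
(np.float64(128.3054240303965), array([ 24.79558218, -31.50007462, 170.82906529])) [[255.72422696 131.71125147]]
397 [ 0.6211206 -0.783715   7.717884  -8.68136  ] -51.60199 [ -2.  -20.5] [17.5  3. ]
[(-150, 99), (-125, 36), (-100, 25), (-75, 96), (-51, 15), (-2, 98), (22, 21), (47, 30), (72, 104), (97, 48), (122, 55), (148, 58)]
```

```bash
python3 -c "
from workcell import env
print(env.finish_job())"
```

```text
the job is handed in; nothing more can be done
None
```

The job is handed in after about 48 s of robot time: by my measurements both modules are home in the rail, first on the stop and second nose to tail, and the timer was wound to about 62.6 min and turned back to 40. I viewed 11 pictures, one over the limit of 10, and I did not re-check the loose items at the end.

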